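# Square the whetstone against its rail and clamp it

### The arm

A 7-joint arm with a two-finger parallel gripper is mounted at the origin on a cart in front of the work surface, level with it; the furniture and walls round the work are solid. World frame = base frame: x ahead of the robot, y to its left, z up, the work surface at z = 0. Lengths are in mm, angles in degrees, forces in N, time in s.
With the tool pointing down it reaches from about 400 to 900 mm from the base axis. Payload 5.5 kg.
Tool frame: the origin (TCP) lies midway between the tips of the shut fingers; the grasp point (between the pads) lies 19 mm behind it; z points along the fingers, y is the direction in which the jaws open and shut (so a half turn about z gives the same grasp; the last joint's range is limited). The gripper opens to 92 mm and grips with 3 to 60 N. Pads are 19 mm wide; open, the fingers measure 130 mm over their backs; the gripper's body (75 mm by 190 mm) begins 47 mm behind the grasp point.
Start: joints at [88.935, 28.699, -24.465, 88.831, 12.651, 65.22, -12.049], TCP at [180.79, -624.352, 198.929] pointing down, gripper open.
Joint ranges: [-164.97, 164.97], [-17.58, 116.51], [-87.97, 89.64], [11.32, 138.91], [-80.73, 260.73], [10.89, 115.49], [-147.41, 147.41]. Speed limits (degrees/s): [147.25, 147.25, 180, 180, 180, 180, 180].

### API

Orientations are given as a 3x3 rotation matrix whose columns are the frame's x, y, z axes.
In Python, from station import bot gives the robot as it stands.
- The arm moves only by the shell command python3 -m handwheel 'ROWS'. ROWS is a JSON object of lists of equal length, an entry for each row: "rot": the turn, a rotation vector about the world's x, y, z in degrees, a list of three; "slide": the shift along the world's x, y, z in cm, a list of three; "gripper": the closure, from -1 (fully open) to 1 (shut), so that 0 is half open. In form: {"rot": [[rx, ry, rz], ...], "slide": [[x, y, z], ...], "gripper": [gripper, ...]}. A call has 1 to 12 rows; each row shifts and turns the commanded pose from where the row before left it; what a row does not reach is not made up. A row lasts 1/8 s, in which the tool goes at most 62.5 mm and 10.7 degrees, less where a joint would pass 70% of its speed; a pose out of reach is approached as far as the arm can. A call with a gripper value outside its range is refused whole. The fingers move at their own pace and stop on an object; the grip force is fixed at half the most. Time passes only in rows, so rows that do not move let the fingers close. It gives the time, the measured TCP pose, the force and the opening at its end, in the units of the state.
- bot.observe(): the state, without advancing time (a new reading comes with each control period).
- bot.capture(name): name is "side" or "top" or "wrist"; returns a dict with "color" (400x640x3 uint8, red, green, blue), "vertical_fov" (degrees; the focal length in pixels is half the picture's height over the tangent of half this angle, whatever the lens; pixels are square), "cx", "cy" (the principal point, pixels), "eye" and "attitude" of the camera in the world; the wrist camera has in their place "T_tool_cam" (4x4, takes a point from camera to tool coordinates, whose origin is the TCP and whose axes are the flange's). Camera axes: x right, y down, z forward; pixel columns grow to the right and rows downward; lengths in mm; the calibration is good to about 2 mm. The wrist camera is an equidistant fisheye: a pixel r from the principal point sees the ray r / f radians off the axis. A picture is of the moment at which its call begins: read the wrist's pose just before it. There is no depth.
- bot.finish_job(): hands the job in, once; it reports no verdict.
Trained networks look in the newest picture that a camera, given by its name, has taken for a name from the list of things; names that differ only in an ending like _2 or _b are one class to them, and where a whole thing is asked for, a point or a joint stands for the part that bears it (a point fixed in the world has none). Each returns a list of dicts, best first, with "score" (0 to 1); they miss things now and then, are a little off and sometimes report something else, mostly with a low value. They report only what shows in the picture. A call takes as long as a camera call.
- bot.recognise(target, camera): "position" ([column, row] in pixels, amid what is visible of it).
- bot.place_of(target, camera): "position" ([column, row] in pixels: a listed point, or the origin of a listed thing).
The state is a dict: "time_s": time; "qpos": joint angles; "joint_velocities": joint speeds; "joint_torque": joint torques, N m; "eef_pos": TCP position; "ee_rot": TCP orientation; "force": force on the tool from outside, world axes, zero at the start; "torque": the same for the moment, N m; "opening": finger opening in mm.
Only numpy, scipy, OpenCV 4.12 (cv2) and the standard library are available. Lean on these libraries where they do the work, as an engineer would, in place of code of your own. Each camera call takes 0.05 s, during which the arm holds its last target.

### The job

The whetstone lies loose and crooked on the sharpening board. With the clamp still open (closed on a crooked stone it would grind the corner along the rail), press the stone back at one end and then the other, gently because its edge chips, until it is felt to sit flush along the whole aluminium rail; then swing the red-knobbed lever fully over so that the clamp holds it there. Leave the mug alone.

Things in the scene. Friction and masses are not known exactly. Their poses are not given: they have to be found in the camera images.
- holder: sharpening board, fixed: bamboo base 224 x 330 x 16 mm (x by y). Origin: centre of its underside; y along its length, +x from the clamp side (near the robot) to the rail side. Rubber bed, top 18 mm up. A grey clamp housing fills the middle of the clamp side (x -102 to -56, y -56 to 56 mm, 48 mm tall), so the stone can be pushed only beside it, near its ends.
- rail_seat: the rail's two screws (origin and axes as the board's). The rail, an aluminium angle 250 mm long, 35 mm above the bar top, lies parallel to the board's y. It is slotted: its face towards the stone is screwed fast anywhere from x = 63 to 73 mm of the board, and NO reading shows where: find it by touch or eye. Over 25 N between stone and rail chips the stone.
- stone: whetstone 80 x 240 x 25 mm, 0.8 kg, loose, reddish below, pale above. Origin at the centre of its underside, y along its length, x across; sliding it on the bed takes roughly 4 to 12 N. It starts crooked (up to 0.12 rad) between clamp and rail, touching neither.
- lever (a joint): clamp lever, rad: 0 open (as found), 1.9 fully over (closed), where it stays. Turns anticlockwise seen from above as it closes, about a vertical axis at x = -79 mm, y = 0 of the board. It drives a plunger with a sprung black nose (middle of the housing, 31 mm above the bar top) 50 mm forward onto the front of the stone; takes up to about 12 N at the knob.
- lever_knob (a point): middle of the upright red knob on the lever, 68 mm from the lever's axis; 19 mm thick, 30 mm tall, centre 72 mm and top 86 mm above the bar top. Open, it stands 54 degrees to the board's +y side of the line from the axis straight away from the rail (-x); closed, 54 degrees to the -y side.
- mug: blue-grey mug, 84 x 118 x 94 mm, a bystander left of the board; origin at the centre of its underside

How it is judged (in metres and radians):
On the way:
1. with the clamp still open, the stone is pressed home flush along the rail (value of joint lever below 0.3 rad and angle between the y axis of stone and the y axis of holder, either way round below 0.01 rad and contact force between stone and rail_seat above 1 N), for 0.04 s.
At the end, for the whole second after the job is handed in: the lever is fully over (more than 1.7 rad), the stone lies flat and at rest, parallel to the rail within 0.01 rad (2.4 mm over its length), and the clamp holds it against the rail with more than 1 N (value of joint lever above 1.7 rad and angle between the y axis of stone and the y axis of holder, either way round below 0.01 rad and contact force between stone and rail_seat above 1 N and angle between stone's own z axis and vertical below 0.03 rad and linear speed of stone below 0.01 m/s); the robot touches nothing.
It fails at once if the stone is pressed against the rail with more than 25 N (contact force between stone and rail_seat above 25 N).
It fails at once if the mug is shoved more than 30 mm (distance of mug from where it was at the start of the episode above 0.03 m).
It also fails if it takes over 72 s, if anything falls off the work surface, if the arm or the gripper's body presses on something with over 40 N, if the wrist force passes 120 N, or if a joint passes its speed limit or range.

## Working session

There is one attempt and no reset: what is moved stays moved. The work goes in short steps, Python scripts to look and compute and a shell command to move; the robot and the scene stay as the last step left them, time stands still between calls to the robot, and variables do not carry over. Pictures are saved under pics/ and viewed, and the job is handed in when it is done.

```bash
ls; mkdir -p pics; python3 - <<'E'
from station import bot
import cv2
s=bot.observe()
print(s)
for c in ("top","side"):
    r=bot.capture(c)
    cv2.imwrite(f"pics/{c}0.png",r["color"][:,:,::-1])
    print({k:v for k,v in r.items() if k!="color"})
    for t in ["holder","rail_seat","stone","lever","lever_knob","mug"]:
        print(c,t,[(x["score"],x["position"]) for x in bot.place_of(t,c)[:2]])
E
```

```text
pics
{'time_s': 0.0, 'qpos': array([ 88.93439719,  28.75517384, -24.45397702,  88.89140248,
        12.64782256,  65.2201903 , -12.04634329]), 'joint_velocities': array([-0.06962771,  0.07676818, -0.08688497, -0.03643397,  0.04935177,
       -0.10630774,  0.05124792]), 'joint_torque': array([ 2.99078392e-04, -5.66590261e+01, -5.81608817e+00, -2.79111385e+01,
       -6.85823942e-02,  3.07082024e-02,  3.20815925e-04]), 'eef_pos': array([ 180.52595775, -623.63074967,  197.86494747]), 'ee_rot': array([[ 9.60531009e-01,  2.78172596e-01, -4.32498929e-04],
       [ 2.78172904e-01, -9.60529057e-01,  1.94062095e-03],
       [ 1.24399778e-04, -1.98433608e-03, -9.99998023e-01]]), 'force': array([-0.57473815,  0.15709564,  0.59014092]), 'torque': array([ 0.01575568, -0.0105956 ,  0.00502689]), 'opening': 91.6979748345651}
{'vertical_fov': 47.04216200937655, 'cx': 314.69105585162475, 'cy': 202.02592498604966, 'eye': array([422.2413298 , 157.65350825, 905.02994325]), 'attitude': array([[-0.00878818, -0.9948065 ,  0.10140409],
       [-0.99928178,  0.01247501,  0.03578115],
       [-0.03686034, -0.10101681, -0.99420165]])}
top holder []
top rail_seat []
top stone [(0.61, [407.4, 191.3])]Traceback (most recent call last):
  File "<stdin>", line 10, in <module>
ValueError: it knows: holder, lever_knob, mug, rail_seat, stone
```

```bash
python3 - <<'E'
from station import bot
import cv2
for c in ("top","side"):
    r=bot.capture(c)
    cv2.imwrite(f"pics/{c}1.png",r["color"][:,:,::-1])
    print({k:v for k,v in r.items() if k!="color"})
    for t in ["holder","rail_seat","stone","lever_knob","mug"]:
        print(c,t,[(x["score"],x["position"]) for x in bot.place_of(t,c)[:2]])
E
```

```text
{'vertical_fov': 47.04216200937655, 'cx': 314.69105585162475, 'cy': 202.02592498604966, 'eye': array([422.2413298 , 157.65350825, 905.02994325]), 'attitude': array([[-0.00878818, -0.9948065 ,  0.10140409],
       [-0.99928178,  0.01247501,  0.03578115],
       [-0.03686034, -0.10101681, -0.99420165]])}
top holder []
top rail_seat []
top stone [(0.69, [408.1, 192.4])]
top lever_knob [(0.66, [381.9, 249.4])]
top mug [(0.96, [227.1, 239.7])]
{'vertical_fov': 42.879168883260604, 'cx': 317.79967930141424, 'cy': 196.70696677419204, 'eye': array([ 434.20982262, -753.14566175,  576.58046565]), 'attitude': array([[ 0.99620583, -0.02470908,  0.083447  ],
       [-0.08527955, -0.4684157 ,  0.87938281],
       [ 0.01735915, -0.88316261, -0.46874563]])}
side holder []
side rail_seat [(0.69, [332.1, 268.5])]
side stone [(0.9, [331.6, 269.1])]
side lever_knob []
side mug [(0.86, [274.5, 192.1])]
```

View pics/top0.png

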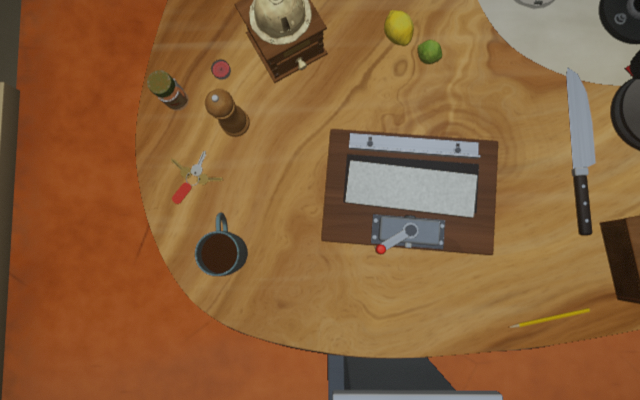

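View pics/side1.png

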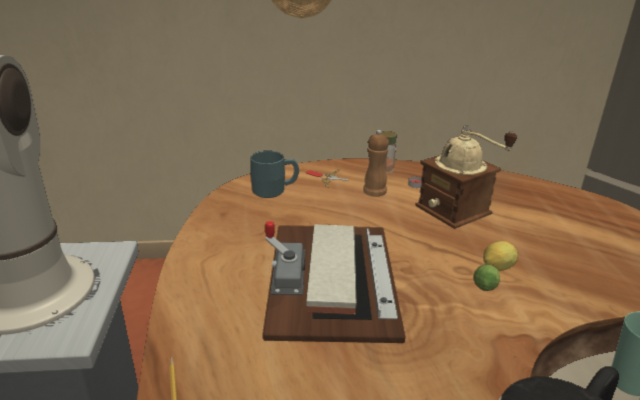

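The top view shows the board with corners near (331,129), (498,141), (492,254) and (322,241). The stone is crooked, the red knob is at (381,249) and the mug is at (220,252). Next I'll zoom in.

```bash
python3 - <<'E'
import cv2
a=cv2.imread("pics/top0.png")[120:262,312:508]
cv2.imwrite("pics/top0z.png",cv2.resize(a,None,fx=4,fy=4,interpolation=cv2.INTER_CUBIC))
a=cv2.imread("pics/side1.png")[210:345,255:410]
cv2.imwrite("pics/side1z.png",cv2.resize(a,None,fx=4,fy=4,interpolation=cv2.INTER_CUBIC))
E
```

```text
(no output)
```

View pics/top0z.png

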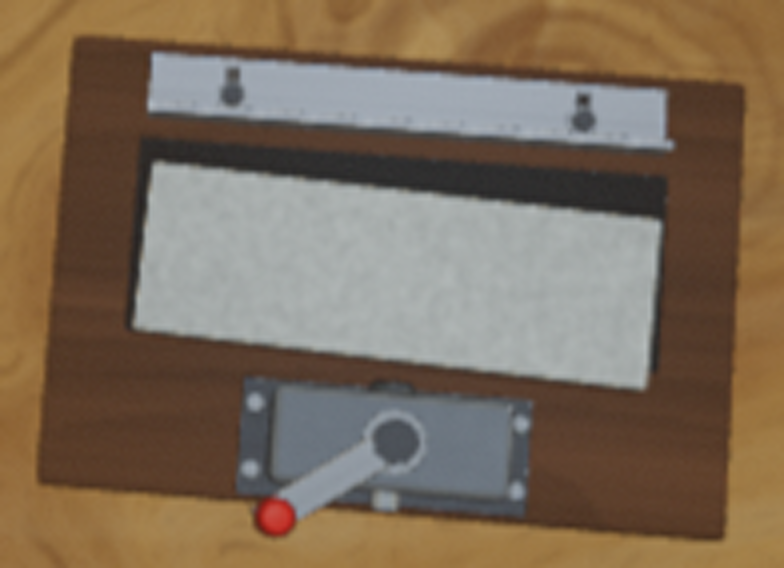

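View pics/side1z.png

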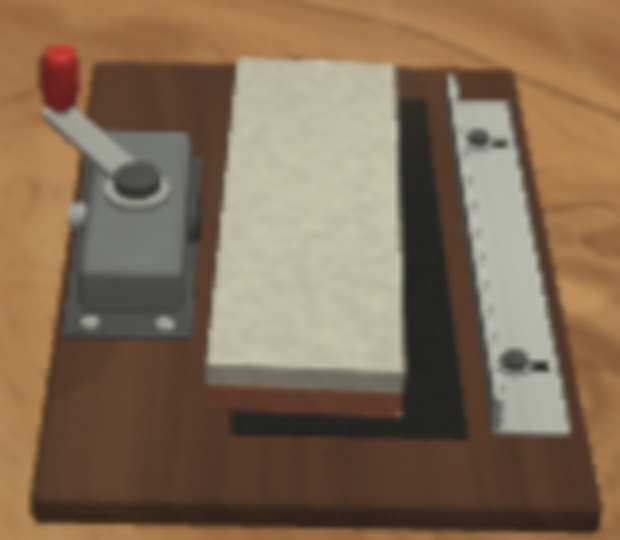

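```bash
cat > h.py <<'E'
import numpy as np
T=dict(vf=47.04216200937655,c=(314.691,202.026),eye=np.array([422.2413298,157.65350825,905.02994325]),R=np.array([[-0.00878818,-0.9948065,0.10140409],[-0.99928178,0.01247501,0.03578115],[-0.03686034,-0.10101681,-0.99420165]]))
S=dict(vf=42.879168883260604,c=(317.7997,196.707),eye=np.array([434.20982262,-753.14566175,576.58046565]),R=np.array([[0.99620583,-0.02470908,0.083447],[-0.08527955,-0.4684157,0.87938281],[0.01735915,-0.88316261,-0.46874563]]))
def pz(C,uv,z):
    f=200/np.tan(np.radians(C['vf']/2))
    d=C['R']@np.array([(uv[0]-C['c'][0])/f,(uv[1]-C['c'][1])/f,1])
    return C['eye']+d*(z-C['eye'][2])/d[2]
E
python3 - <<'E'
from h import *
np.set_printoptions(precision=1,suppress=True)
def zt(u,v): return (312+u/4-.375,120+v/4-.375)
def zs(u,v): return (255+u/4-.375,210+v/4-.375)
B=[pz(T,zt(*p),16) for p in [(75,37),(745,86),(724,538),(38,484)]]
for b in B: print(b)
c=np.mean(B,0);print("centre",c)
yv=(B[0]-B[1])/2+(B[3]-B[2])/2; xv=(B[0]-B[3])/2+(B[1]-B[2])/2
print(np.linalg.norm(yv),np.linalg.norm(xv))
for v in (B[0]-B[1],B[3]-B[2]): print("yaw",np.degrees(np.arctan2(-v[0],v[1])))
for v in (B[0]-B[3],B[1]-B[2]): print("yaw",np.degrees(np.arctan2(v[1],v[0])))
St=[pz(T,zt(*p),43) for p in [(153,160),(663,217),(647,390),(132,328)]]
a=(np.arctan2(-yv[0],yv[1])+np.arctan2(xv[1],xv[0]))/2
print("yaw",np.degrees(a)); R=np.array([[np.cos(a),-np.sin(a)],[np.sin(a),np.cos(a)]])
loc=lambda p:R.T@(p[:2]-c[:2])
print("stone",[loc(p) for p in St], np.mean(St,0))
for v in (St[0]-St[1],St[3]-St[2]): print(np.degrees(np.arctan2(-v[0],v[1])),np.linalg.norm(v))
print("rail",[loc(pz(T,zt(*p),35)) for p in [(148,111),(672,148)]])
print("knob",loc(pz(T,zt(277,516),86)),pz(T,zt(277,516),86))
print("axis",loc(pz(T,zt(396,440),58)))
Bs=[pz(S,zs(*p),16) for p in [(515,72),(600,512),(32,515),(97,63)]]
print("side",[loc(p) for p in Bs])
print([loc(pz(S,zs(*p),35)) for p in [(450,74),(492,400)]])
print([loc(pz(S,zs(*p),43)) for p in [(237,58),(396,66),(404,385),(207,363)]])
print(np.r_[R@[-79,0]+c[:2]], [R@[-79+68*np.cos(np.radians(180-54+t)),68*np.sin(np.radians(180-54+t))]+c[:2] for t in (0,54,108)])
m=np.array(pz(T,(220,252),94));print("mug",m)
E
```

```text
[657.8 157.4  16. ]
[ 627.4 -167.6   16. ]
[ 409.3 -147.2   16. ]
[437.9 177.9  16. ]
centre [533.1   5.1  16. ]
326.38533089552107 219.90592877313148
yaw -5.337038262715648
yaw -5.026102521925248
yaw -5.333146431903681
yaw -5.348133918467114
yaw -5.261096459810232
stone [array([ 46.3, 120.7]), array([  37.3, -119. ]), array([ -44.4, -115.6]), array([-34.5, 124.5])] [534.5   7.7  43. ]
-7.401151595597306 239.941465723559
-7.634713272114758 240.33821648183954
rail [array([ 71.5, 124.7]), array([  72.2, -124.1])]
knob [-117.1   55.4] [421.6  71.   86. ]
axis [-77.8   0.8]
side [array([113.6, 158.1]), array([ 111.5, -168.3]), array([-107.8, -175.4]), array([-107.6,  159.6])]
[array([ 75.3, 123.8]), array([  72.4, -126.4])]
[array([-33.4, 122.4]), array([ 47. , 117.4]), array([  36.6, -127.7]), array([ -42.3, -116.3])]
[454.5  12.3] [array([419.7,  70.8]), array([386.7,  18.6]), array([409.6, -38.8])]
mug [418.2 355.3  94. ]
```

```bash
cat >> h.py <<'E'
a=np.radians(-5.26); Rb=np.array([[np.cos(a),-np.sin(a)],[np.sin(a),np.cos(a)]]); cb=np.array([533.1,5.1])
W=lambda x,y:Rb@[x,y]+cb
L=lambda p:Rb.T@(np.array(p)[:2]-cb)
E
python3 - <<'E'
from h import *
from station import bot
s=bot.observe()
for p in [(-64,-88),(-60,88)]:
  print(W(*p),(W(*p)-s['eef_pos'][:2])/10)
print(Rb)
E
```

```text
[461.3020709  -76.66220017] [28.05061261 54.76994888]
[481.42010024  98.22995201] [30.06241555 72.2591641 ]
[[ 0.99578894  0.09167542]
 [-0.09167542  0.99578894]]
```

```bash
python3 -m handwheel '{"rot":[[0,0,-2.1],[0,0,-2.1],[0,0,-2.1],[0,0,-2.1],[0,0,-2.1],[0,0,-2.1],[0,0,-2.1],[0,0,-2.1],[0,0,-2.1],[0,0,-2.5],[0,0,0],[0,0,0]],"slide":[[2.55,4.98,0],[2.55,4.98,0],[2.55,4.98,0],[2.55,4.98,0],[2.55,4.98,0],[2.55,4.98,0],[2.55,4.98,0],[2.55,4.98,0],[2.55,4.98,0],[2.55,4.98,0],[2.55,4.97,0],[0,0,0]],"gripper":[1,1,1,1,1,1,1,1,1,1,1,1]}'
```

```text
time_s: 2.3
eef_pos: [463.3, -71.5, 199.7]
ee_rot: [[0.997, -0.083, 0.002], [-0.083, -0.997, 0.002], [0.002, -0.002, -1.0]]
force: [0.2, -0.6, -0.6]
opening: 0.3
```

```bash
python3 -m handwheel '{"rot":[[0,0,-0.5],[0,0,0],[0,0,0],[0,0,0],[0,0,0],[0,0,0]],"slide":[[-0.2,-0.5,-4],[0,0,-4],[0,0,-3],[0,0,-3],[0,0,-2],[0,0,0]],"gripper":[1,1,1,1,1,1]}'
```

```text
time_s: 3.05
eef_pos: [457.6, -82.2, 37.7]
ee_rot: [[0.995, -0.101, -0.003], [-0.101, -0.995, 0.001], [-0.003, -0.0, -1.0]]
force: [-0.1, 0.0, -0.5]
opening: 0.1
```

```bash
python3 - <<'E'
from station import bot
import cv2
from h import *
for c in ("top","side"):
    r=bot.capture(c); cv2.imwrite(f"pics/{c}2.png",cv2.resize(r["color"][100:350,200:520,::-1],None,fx=2.5,fy=2.4))
s=bot.observe(); print(s['eef_pos'],L(s['eef_pos']),s['force'])
E
```

```text
[459.49029906 -82.15123607  39.39416836] [-65.3009327  -93.63201619] [ 0.6554468   0.77703666 -0.10537281]
```

View pics/side2.png

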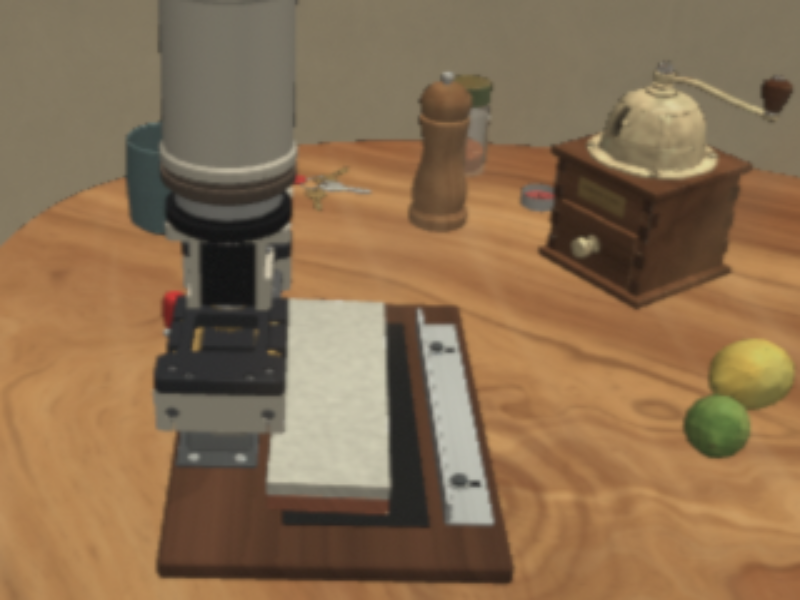

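View pics/top2.png

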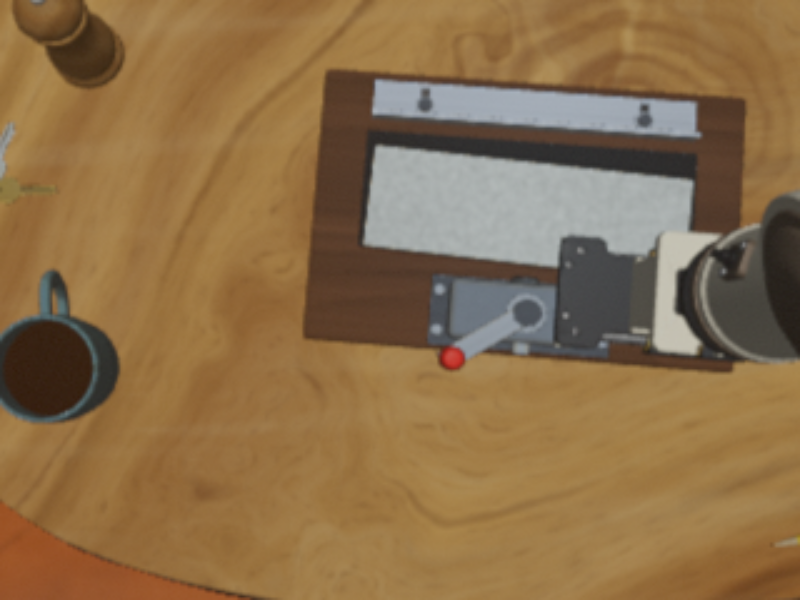

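The gripper is beside the housing at the stone's near end (-y), with nothing touched. I'll lower it and start pushing.

```bash
python3 -m handwheel '{"rot":[[0,0,0],[0,0,0],[0,0,0],[0,0,0],[0,0,0],[0,0,0]],"slide":[[0,0,-1.0],[0,0.3,-0.1],[0.4,-0.04,0],[0.4,-0.04,0],[0,0,0],[0,0,0]],"gripper":[1,1,1,1,1,1]}'; python3 -m handwheel '{"rot":[[0,0,0],[0,0,0],[0,0,0],[0,0,0]],"slide":[[0.2,-0.02,0],[0.2,-0.02,0],[0.2,-0.02,0],[0.2,-0.02,0]],"gripper":[1,1,1,1]}'
```

```text
time_s: 3.9
eef_pos: [467.3, -79.5, 28.0]
ee_rot: [[0.995, -0.1, 0.0], [-0.1, -0.995, -0.0], [0.0, 0.0, -1.0]]
force: [0.9, -0.4, -1.7]
opening: 0.5
time_s: 4.4
eef_pos: [475.5, -80.3, 27.9]
ee_rot: [[0.995, -0.1, 0.0], [-0.1, -0.995, -0.0], [0.0, 0.0, -1.0]]
force: [-0.3, -0.2, 0.0]
opening: 0.2
```

```bash
python3 -m handwheel '{"rot":[[0,0,0],[0,0,0]],"slide":[[0.2,-0.02,0],[0.2,-0.02,0]],"gripper":[1,1]}';python3 -m handwheel '{"rot":[[0,0,0],[0,0,0]],"slide":[[0.2,-0.02,0],[0.2,-0.02,0]],"gripper":[1,1]}'; python3 -m handwheel '{"rot":[[0,0,0],[0,0,0]],"slide":[[0.2,-0.02,0],[0.2,-0.02,0]],"gripper":[1,1]}'
```

```text
time_s: 4.65
eef_pos: [479.4, -80.7, 27.9]
ee_rot: [[0.995, -0.1, 0.0], [-0.1, -0.995, 0.0], [0.0, -0.0, -1.0]]
force: [-0.3, 0.2, 0.3]
opening: 0.6
time_s: 4.9
eef_pos: [483.4, -81.1, 27.9]
ee_rot: [[0.995, -0.1, 0.0], [-0.1, -0.995, -0.0], [0.0, 0.0, -1.0]]
force: [-0.8, -0.3, 0.4]
opening: 0.5
time_s: 5.15
eef_pos: [487.4, -81.5, 27.9]
ee_rot: [[0.995, -0.1, 0.0], [-0.1, -0.995, -0.0], [0.0, 0.0, -1.0]]
force: [0.1, 0.7, -0.6]
opening: 0.3
```

```bash
python3 - <<'E'
from station import bot
import cv2
from h import *
for c in ("top","side","wrist"):
    r=bot.capture(c); 
    im=r["color"][:,:,::-1]
    cv2.imwrite(f"pics/{c}3.png",im if c=="wrist" else cv2.resize(im[100:350,200:520],None,fx=2.5,fy=2.4))
s=bot.observe(); print(s['eef_pos'],L(s['eef_pos']),s['force'])
E
```

```text
[487.38630706 -81.42628481  27.92930031] [-37.58885661 -90.35273955] [ 0.02418419  0.26172971 -0.39412932]
```

View pics/side3.png

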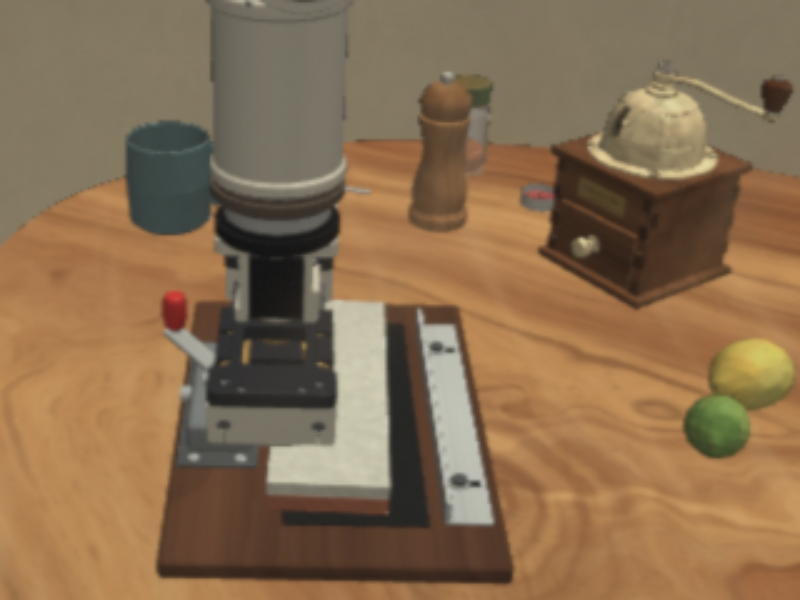

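View pics/wrist3.png

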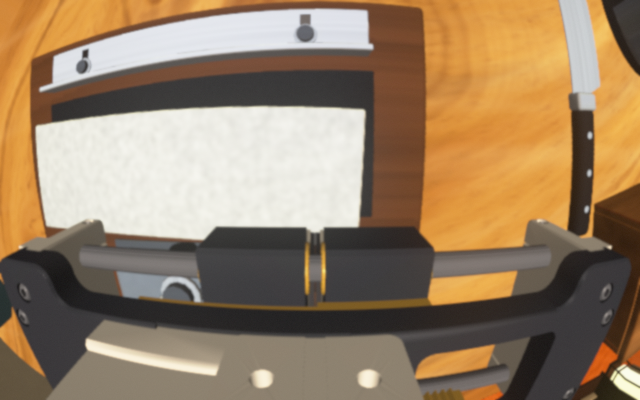

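View pics/top3.png

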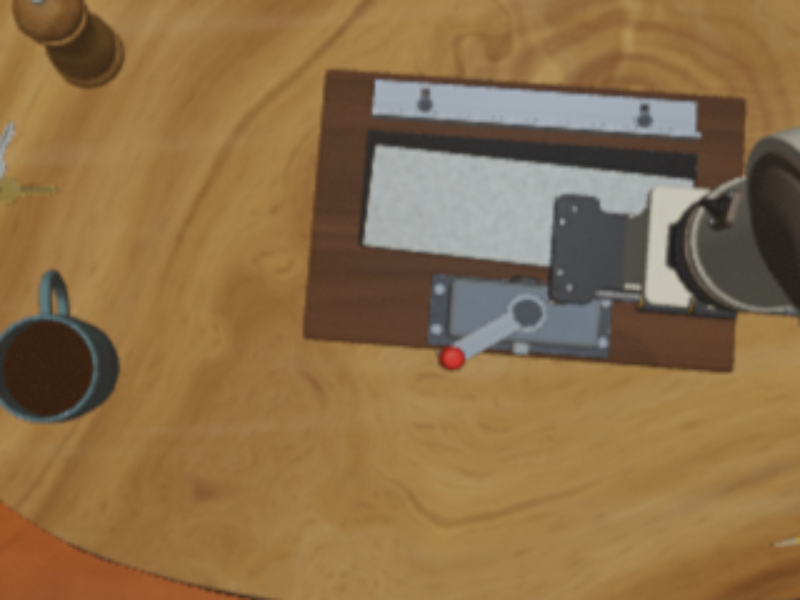

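```bash
python3 -m handwheel '{"rot":[[0,0,0],[0,0,0]],"slide":[[0.2,-0.02,0],[0.2,-0.02,0]],"gripper":[1,1]}';python3 -m handwheel '{"rot":[[0,0,0],[0,0,0]],"slide":[[0.2,-0.02,0],[0,0,0]],"gripper":[1,1]}';  python3 - <<'E'
from station import bot
import cv2
from h import *
im=cv2.imread('pics/side3.png')
f=200/np.tan(np.radians(S['vf']/2))
for p in [(487.4,-81.4,28),(487.4,-81.4,94)]:
    q=S['R'].T@(np.array(p)-S['eye']); print((S['c'][0]+f*q[0]/q[2]-200)*2.5,(S['c'][1]+f*q[1]/q[2]-100)*2.4)
E
```

```text
time_s: 5.55
eef_pos: [491.4, -81.9, 28.0]
ee_rot: [[0.995, -0.1, 0.0], [-0.1, -0.995, -0.0], [0.0, 0.0, -1.0]]
force: [-0.3, 0.1, -0.1]
opening: 0.0
time_s: 5.8
eef_pos: [493.5, -82.0, 28.0]
ee_rot: [[0.995, -0.1, 0.0], [-0.1, -0.995, 0.0], [0.0, -0.0, -1.0]]
force: [-0.0, 0.4, -0.3]
opening: 0.5
273.8524943888399 473.7722027812386
274.85086020685446 396.13187319699216
```

```bash
python3 - <<'E'
from station import bot
import cv2
for c in ("top","side","wrist"):
    r=bot.capture(c); 
    im=r["color"][:,:,::-1]
    cv2.imwrite(f"pics/{c}4.png",{"wrist":im[180:400,150:450],"side":im[210:350,255:410],"top":im[130:260,312:510]}[c].repeat(4,0).repeat(4,1) if c!="wrist" else cv2.resize(im[90:330,200:430],None,fx=2.5,fy=2.5))
print(r["T_tool_cam"])
E
```

```text
[[ 9.18072838e-04 -9.69536291e-01 -2.44945991e-01  6.57321984e+01]
 [ 9.99999495e-01  7.89872995e-04  6.21613929e-04  4.84862251e-01]
 [-4.09201040e-04 -2.44946438e-01  9.69536526e-01 -1.85386446e+02]
 [ 0.00000000e+00  0.00000000e+00  0.00000000e+00  1.00000000e+00]]
```

View pics/side4.png

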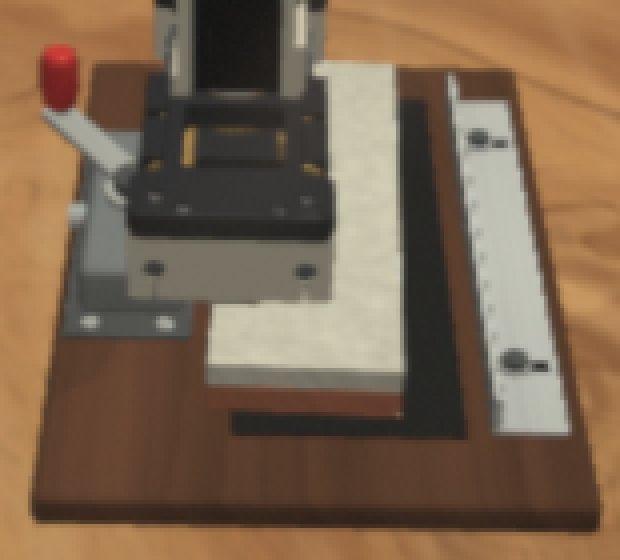

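View pics/wrist4.png

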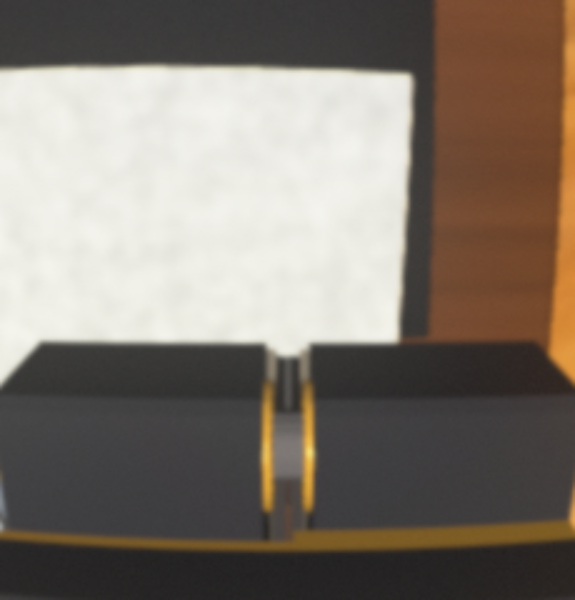

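View pics/top4.png

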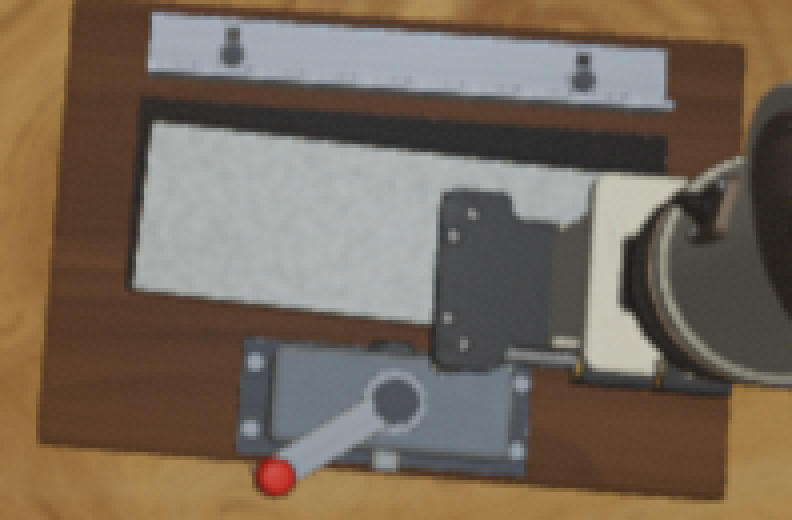

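```bash
python3 - <<'E'
from station import bot
from h import *
r=bot.capture("wrist"); s=bot.observe()
Tc=r["T_tool_cam"]; f=200/np.tan(np.radians(r["vertical_fov"]/2)); print(f,r["cx"],r["cy"],s['eef_pos'])
Re=s['ee_rot']; 
def proj(pw):
    t=Re.T@(np.array(pw)-s['eef_pos']); q=Tc[:3,:3].T@(t-Tc[:3,3]); th=np.arctan2(np.hypot(q[0],q[1]),q[2]); d=q[:2]/np.hypot(q[0],q[1])
    return np.array([r["cx"],r["cy"]])+f*th*d
print("tcp",proj(s['eef_pos']))
for n,(x,y) in dict(s0=(46.3,120.7),s1=(37.3,-119),s2=(-44.4,-115.6),s3=(-34.5,124.5)).items(): print(n,proj([*W(x,y),43]))
for n,(x,y) in dict(r0=(72,125),r1=(72,-125)).items(): print(n,proj([*W(x,y),35]))
for n,(x,y) in dict(b0=(112,165),b1=(112,-165)).items(): print(n,proj([*W(x,y),16]))
E
```

```text
309.70691628693146 314.7438379440883 202.94878948163884 [493.21235344 -82.01582844  27.90998212]
tcp [313.76451461 231.83589526]
s0 [ 34.44805603 134.22226687]
s1 [364.82621207 120.62783151]
s2 [355.51528056 259.30635154]
s3 [ 46.49607268 235.69646218]
r0 [ 37.32203758 101.98972587]
r1 [372.47919768  62.4242625 ]
b0 [27.736105   66.72711414]
b1 [423.89858132  16.45156566]
```

```bash
python3 - <<'E'
from station import bot
import cv2
r=bot.capture("wrist"); cv2.imwrite("pics/wrist5.png",r["color"][:,:,::-1])
E
```

```text
(no output)
```

View pics/wrist5.png

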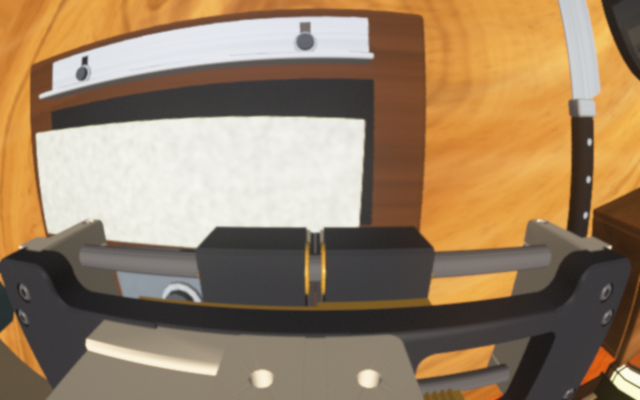

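```bash
python3 - <<'E'
from h import *
f=200/np.tan(np.radians(S['vf']/2))
def ps(p,C=S,o=(255,210)):
    q=C['R'].T@(np.array(p)-C['eye']); return ((C['c'][0]+f*q[0]/q[2]-o[0])*4,(C['c'][1]+f*q[1]/q[2]-o[1])*4)
c=np.array([493.2,-82])
for z in (28,43,60,94,130,160):
  for dx,dy in [(0,0),(-37,95),(37,95),(-37,0),(37,0),(37,-95),(-10,19),(10,19)]:
    # tool offset
    ex=np.array([.995,-.1]); ey=np.array([-.1,-.995]); p=c+dx*ex+dy*ey
    print(z,(dx,dy),np.round(ps([*p,z])),end=' ')
  print()
E
```

```text
28 (0, 0) [232. 350.] 28 (-37, 95) [128. 510.] 28 (37, 95) [324. 514.] 28 (-37, 0) [144. 348.] 28 (37, 0) [321. 352.] 28 (37, -95) [317. 219.] 28 (-10, 19) [207. 379.] 28 (10, 19) [255. 380.] 
43 (0, 0) [233. 321.] 43 (-37, 95) [128. 479.] 43 (37, 95) [326. 484.] 43 (-37, 0) [143. 319.] 43 (37, 0) [322. 323.] 43 (37, -95) [318. 192.] 43 (-10, 19) [207. 350.] 43 (10, 19) [256. 351.] 
60 (0, 0) [233. 288.] 60 (-37, 95) [127. 445.] 60 (37, 95) [327. 449.] 60 (-37, 0) [143. 286.] 60 (37, 0) [323. 291.] 60 (37, -95) [320. 161.] 60 (-10, 19) [207. 317.] 60 (10, 19) [257. 318.] 
94 (0, 0) [234. 221.] 94 (-37, 95) [126. 372.] 94 (37, 95) [331. 377.] 94 (-37, 0) [142. 218.] 94 (37, 0) [326. 223.] 94 (37, -95) [322.  97.] 94 (-10, 19) [208. 248.] 94 (10, 19) [258. 249.] 
130 (0, 0) [235. 146.] 130 (-37, 95) [125. 292.] 130 (37, 95) [334. 297.] 130 (-37, 0) [142. 144.] 130 (37, 0) [329. 148.] 130 (37, -95) [325.  27.] 130 (-10, 19) [209. 172.] 130 (10, 19) [260. 174.] 
160 (0, 0) [237.  81.] 160 (-37, 95) [124. 223.] 160 (37, 95) [337. 228.] 160 (-37, 0) [141.  79.] 160 (37, 0) [332.  83.] 160 (37, -95) [327. -34.] 160 (-10, 19) [209. 107.] 160 (10, 19) [262. 108.]
```

The side view puts the gripper body about 35 mm higher than the reported pose implies, and there's no contact force. I'll back off and look at the fingers themselves.

```bash
python3 -m handwheel '{"rot":[[0,0,0],[0,0,0],[0,0,0],[0,0,0],[0,0,0],[0,0,0]],"slide":[[-1,0.1,3],[-1,0.1,4],[-1,0.1,4],[0,0,0],[0,0,0],[0,0,0]],"gripper":[1,1,-1,-1,-1,-1]}'; python3 - <<'E'
from station import bot
import cv2
s=bot.observe(); print(s['eef_pos'],s['opening'],s['force'])
for c in ("side","wrist"):
    r=bot.capture(c); im=r["color"][:,:,::-1]
    cv2.imwrite(f"pics/{c}6.png",im if c=="wrist" else cv2.resize(im[120:345,230:430],None,fx=3,fy=2.66))
E
```

```text
time_s: 6.8
eef_pos: [462.5, -78.9, 136.8]
ee_rot: [[0.995, -0.1, -0.002], [-0.1, -0.995, 0.001], [-0.002, -0.001, -1.0]]
force: [-0.4, -0.4, -0.0]
opening: 35.7
[462.52150442 -78.94873177 136.83785227] 35.657395607623585 [-0.42481193 -0.41246434 -0.0316579 ]
```

View pics/side6.png

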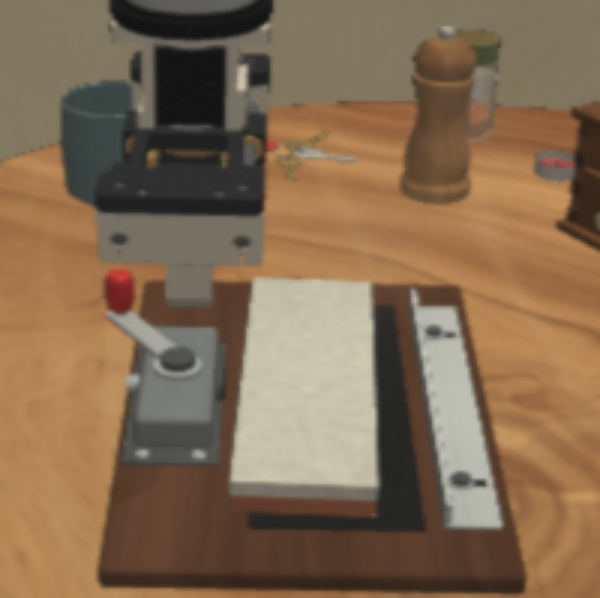

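View pics/wrist6.png

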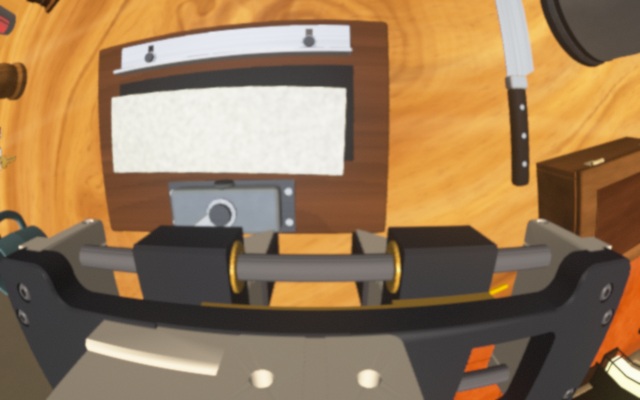

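```bash
python3 - <<'E'
from station import bot
import cv2
from h import *
s=bot.observe(); print(s['eef_pos'],s['opening'],s['force'])
r=bot.capture("side"); im=r["color"][:,:,::-1]
print(s['opening'])
cv2.imwrite("pics/side7.png",cv2.resize(im[170:280,250:380],None,fx=5,fy=5,interpolation=cv2.INTER_CUBIC))
r=bot.capture("wrist"); im=r["color"][:,:,::-1]
cv2.imwrite("pics/wrist7.png",cv2.resize(im[200:320,200:430],None,fx=3.4,fy=3.4,interpolation=cv2.INTER_CUBIC))
f=200/np.tan(np.radians(S['vf']/2))
e=s['eef_pos'];Re=s['ee_rot']
for o in (s['opening']/2,s['opening']/2+19):
  for z in (0,-10,-20,-30,-40,-66):
    p=e+Re@[0,o,z]; q=S['R'].T@(p-S['eye']); print(round(o),z,((S['c'][0]+f*q[0]/q[2]-250)*5,(S['c'][1]+f*q[1]/q[2]-170)*5))
E
```

```text
[462.66296608 -78.77142412 136.89830297] 43.853617183859235 [ 0.01897253 -0.32323371  0.37279029]
43.853617183859235
22 0 (np.float64(218.1371221559749), np.float64(400.5419828750726))
22 -10 (np.float64(218.0380407097971), np.float64(373.2403649403449))
22 -20 (np.float64(217.93775538961654), np.float64(345.60702286015146))
22 -30 (np.float64(217.83624412009004), np.float64(317.6358738349623))
22 -40 (np.float64(217.73348428283128), np.float64(289.3206854308794))
22 -66 (np.float64(217.46029741874338), np.float64(214.04480204581816))
41 0 (np.float64(214.553553012054), np.float64(436.0585150147213))
41 -10 (np.float64(214.43016985225313), np.float64(408.3739843630299))
41 -20 (np.float64(214.30525427671597), np.float64(380.34561253805634))
41 -30 (np.float64(214.17877755819916), np.float64(351.9669537635451))
41 -40 (np.float64(214.05071024690216), np.float64(323.2314001368793))
41 -66 (np.float64(213.71007236618), np.float64(246.7995769836267))
```

View pics/side7.png

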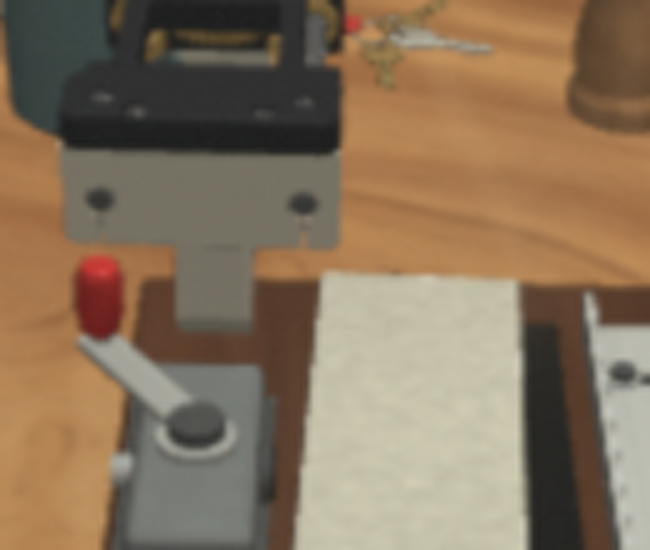

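View pics/wrist7.png

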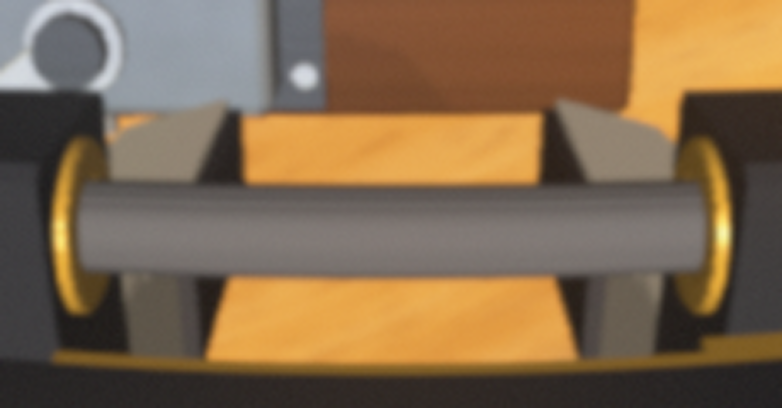

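In both views the fingertips sit about 36 mm behind the reported TCP, along the tool. That explains passing over the stone at a reported z of 28 without contact. I'll close the gripper and go lower, checking force on the way.

```bash
python3 -m handwheel '{"rot":[[0,0,0],[0,0,0],[0,0,0],[0,0,0],[0,0,0],[0,0,0],[0,0,0]],"slide":[[0,0,-3],[0,0,-3],[0,0,-3],[0,0,-2],[0,0,0],[0,0,0],[0,0,0]],"gripper":[1,1,1,1,1,1,1]}'; for i in 1 2 3; do python3 -m handwheel '{"rot":[[0,0,0],[0,0,0]],"slide":[[0,0,-0.4],[0,0,-0.4]],"gripper":[1,1]}'; done
```

```text
time_s: 7.88
eef_pos: [464.2, -79.2, 28.8]
ee_rot: [[0.995, -0.1, 0.002], [-0.1, -0.995, -0.0], [0.002, 0.0, -1.0]]
force: [0.2, 0.1, -0.3]
opening: 0.4
time_s: 8.12
eef_pos: [463.6, -79.3, 20.1]
ee_rot: [[0.995, -0.101, 0.001], [-0.101, -0.995, -0.0], [0.001, 0.0, -1.0]]
force: [-0.4, 0.5, -0.2]
opening: 0.4
time_s: 8.38
eef_pos: [463.2, -79.0, 11.6]
ee_rot: [[0.995, -0.1, -0.0], [-0.1, -0.995, 0.0], [-0.0, -0.0, -1.0]]
force: [-0.2, -0.7, -0.1]
opening: 0.2
time_s: 8.62
eef_pos: [463.3, -79.0, 3.6]
ee_rot: [[0.995, -0.1, -0.0], [-0.1, -0.995, 0.0], [-0.0, -0.0, -1.0]]
force: [0.4, -0.1, -0.3]
opening: -0.1
```

A reported z of 3.6 with no contact confirms the offset. I'll go 8 mm lower and then forward.

```bash
python3 -m handwheel '{"rot":[[0,0,0],[0,0,0]],"slide":[[0,0,-0.4],[0,0,-0.4]],"gripper":[1,1]}';  python3 -m handwheel '{"rot":[[0,0,0],[0,0,0],[0,0,0]],"slide":[[0.2,-0.02,0],[0.2,-0.02,0],[0.2,-0.02,0]],"gripper":[1,1,1]}'; for i in 1 2 3 4; do python3 -m handwheel '{"rot":[[0,0,0],[0,0,0]],"slide":[[0.15,-0.015,0],[0.15,-0.015,0]],"gripper":[1,1]}'; done
```

```text
time_s: 8.88
eef_pos: [463.3, -79.0, -4.4]
ee_rot: [[0.995, -0.1, 0.0], [-0.1, -0.995, 0.0], [0.0, -0.0, -1.0]]
force: [0.9, 0.4, -0.6]
opening: 0.5
time_s: 9.25
eef_pos: [469.7, -79.7, -3.9]
ee_rot: [[0.995, -0.1, 0.0], [-0.1, -0.995, -0.0], [0.0, 0.0, -1.0]]
force: [-0.2, -1.3, 0.4]
opening: 0.6
time_s: 9.5
eef_pos: [472.4, -80.0, -4.0]
ee_rot: [[0.995, -0.1, 0.0], [-0.1, -0.995, -0.0], [0.0, 0.0, -1.0]]
force: [0.0, -0.1, 1.0]
opening: 0.2
time_s: 9.75
eef_pos: [474.2, -80.5, -4.3]
ee_rot: [[0.995, -0.1, -0.002], [-0.1, -0.995, -0.0], [-0.002, 0.001, -1.0]]
force: [-3.0, -1.6, 2.0]
opening: 0.3
time_s: 10.0
eef_pos: [478.1, -80.9, -4.2]
ee_rot: [[0.995, -0.101, -0.0], [-0.101, -0.995, -0.0], [-0.0, 0.0, -1.0]]
force: [-1.8, -0.8, -0.1]
opening: 0.5
time_s: 10.25
eef_pos: [481.2, -80.9, -4.2]
ee_rot: [[0.995, -0.1, -0.0], [-0.1, -0.995, 0.0], [-0.0, 0.0, -1.0]]
force: [-2.0, -0.4, -1.2]
opening: 0.4
```

Contact: the stone is sliding at about 2–3 N.

```bash
for i in 1 2; do python3 -m handwheel '{"rot":[[0,0,0],[0,0,0]],"slide":[[0.2,-0.02,0],[0.2,-0.02,0]],"gripper":[1,1]}'; done; python3 - <<'E'
from station import bot
import cv2
from h import *
r=bot.capture("top"); cv2.imwrite("pics/top8.png",cv2.resize(r["color"][120:262,312:508,::-1],None,fx=4,fy=4,interpolation=cv2.INTER_CUBIC))
print(L(bot.observe()['eef_pos']))
E
```

```text
time_s: 10.5
eef_pos: [485.5, -81.1, -4.1]
ee_rot: [[0.995, -0.1, 0.0], [-0.1, -0.995, 0.0], [0.0, -0.0, -1.0]]
force: [-2.3, -1.1, -1.2]
opening: 0.1
time_s: 10.75
eef_pos: [489.5, -81.6, -4.1]
ee_rot: [[0.995, -0.1, 0.0], [-0.1, -0.995, 0.0], [0.0, -0.0, -1.0]]
force: [-1.6, -1.1, -0.4]
opening: 0.8
[-35.09742237 -90.30196757]
```

View pics/top8.png

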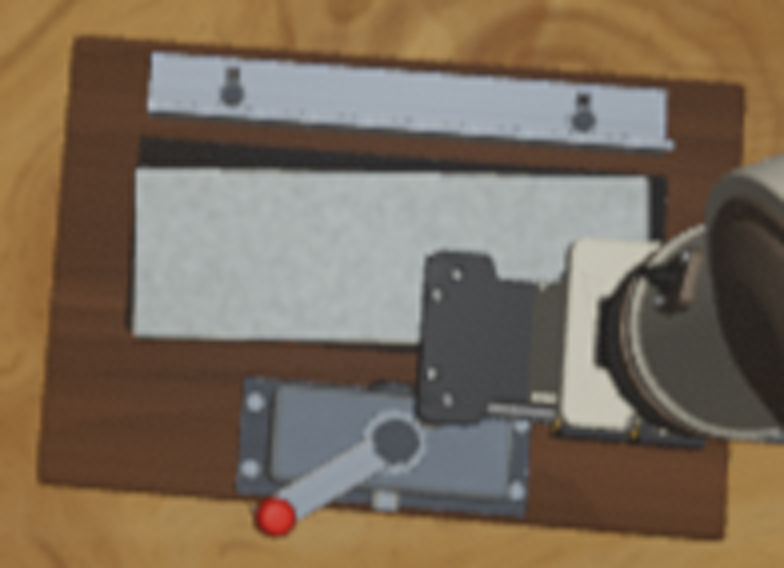

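The stone's -y end came forward about 18 mm. Its edge now runs from (135,168) to (649,178), about 17 mm short of the rail at that end and 30 mm short at the far end. Now for the +y end.

```bash
python3 -m handwheel '{"rot":[[0,0,0],[0,0,0],[0,0,0],[0,0,0],[0,0,0],[0,0,0],[0,0,0],[0,0,0],[0,0,0],[0,0,0],[0,0,0]],"slide":[[-1.25,0.12,0],[-1.25,0.12,2],[0,0,5],[0.4,4.4,0],[0.4,4.4,0],[0.4,4.4,0],[0.4,4.4,0],[0,0,0],[0,0,-4],[0,0,-2],[0,0,0]],"gripper":[1,1,1,1,1,1,1,1,1,1,1]}'; python3 - <<'E'
from station import bot
import cv2
from h import *
r=bot.capture("side"); cv2.imwrite("pics/side8.png",cv2.resize(r["color"][120:345,230:430,::-1],None,fx=2.6,fy=2.6))
s=bot.observe();print(s['eef_pos'],L(s['eef_pos']))
E
```

```text
time_s: 12.18
eef_pos: [478.6, 95.9, 4.7]
ee_rot: [[0.995, -0.101, -0.003], [-0.101, -0.995, -0.001], [-0.003, 0.001, -1.0]]
force: [0.6, 0.8, -0.2]
opening: 0.5
[479.69499759  96.37693028   5.68937378] [-61.5479616   85.99663195]
```

View pics/side8.png

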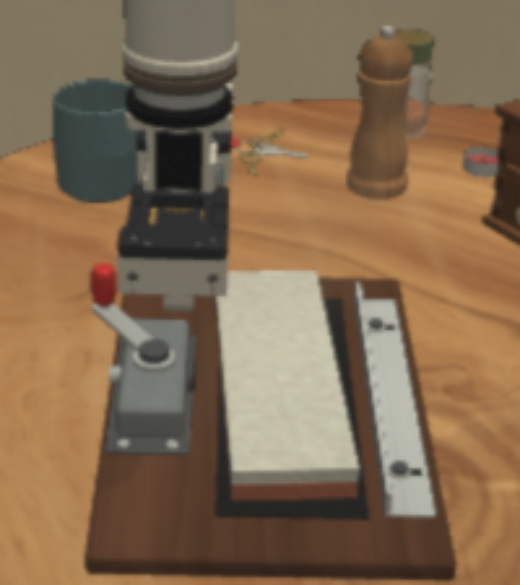

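The gripper is in front of the +y end, clear of the lever. Next: lower and push.

```bash
python3 -m handwheel '{"rot":[[0,0,0],[0,0,0],[0,0,0],[0,0,0]],"slide":[[0,0,-0.5],[0,0.1,-0.4],[0.3,-0.03,0],[0.3,-0.03,0]],"gripper":[1,1,1,1]}'; for i in 1 2 3 4 5; do python3 -m handwheel '{"rot":[[0,0,0],[0,0,0],[0,0,0]],"slide":[[0.2,-0.02,0],[0.2,-0.02,0],[0.2,-0.02,0]],"gripper":[1,1,1]}'|grep -v -e open -e rot; done
```

```text
time_s: 12.72
eef_pos: [486.8, 97.2, -2.8]
ee_rot: [[0.995, -0.1, 0.001], [-0.1, -0.995, 0.0], [0.001, -0.0, -1.0]]
force: [0.2, 0.2, -0.2]
opening: 0.4
time_s: 13.1
eef_pos: [492.5, 96.5, -3.0]
force: [0.1, 0.7, 0.1]
time_s: 13.48
eef_pos: [497.3, 96.3, -3.3]
force: [-2.7, 1.3, 1.3]
time_s: 13.85
eef_pos: [504.4, 95.4, -3.2]
force: [-2.4, 1.1, -0.3]
time_s: 14.22
eef_pos: [510.2, 94.6, -3.1]
force: [-1.9, 0.6, -0.3]
time_s: 14.6
eef_pos: [516.4, 94.0, -3.1]
force: [-2.0, 1.8, 0.3]
```

```bash
cat > shot.py <<'E'
import sys,cv2
from station import bot
from h import *
s=bot.observe(); print(s['eef_pos'],L(s['eef_pos']),s['force'])
r=bot.capture("top"); cv2.imwrite(f"pics/top{sys.argv[1]}.png",cv2.resize(r["color"][120:262,312:508,::-1],None,fx=4,fy=4,interpolation=cv2.INTER_CUBIC))
E
python3 shot.py 9
```

```text
[516.42010829  94.04367012  -3.11145736] [-24.76359986  87.03998715] [-2.04610502  1.78046732  0.34510937]
```

View pics/top9.png

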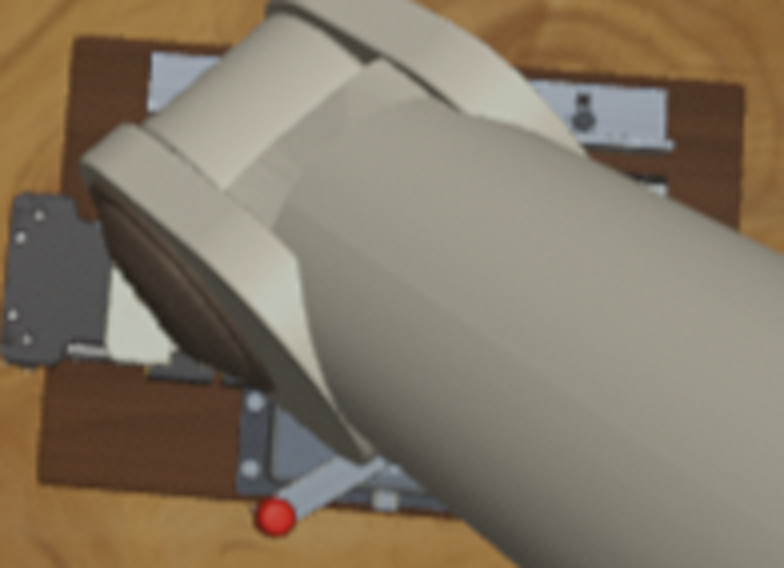

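The arm hides the stone here, so I'll switch ends and look once it's clear.

```bash
python3 -m handwheel '{"rot":[[0,0,0],[0,0,0],[0,0,0],[0,0,0],[0,0,0],[0,0,0],[0,0,0],[0,0,0],[0,0,0]],"slide":[[-1.25,0.12,0],[-1.25,0.12,2],[0,0,5],[-0.38,-4,0],[-0.38,-4,0],[-0.38,-4,0],[-0.38,-4.1,0],[0,0,0],[0,0,-4]],"gripper":[1,1,1,1,1,1,1,1,1]}'; python3 shot.py 10; python3 - <<'E'
from station import bot
import cv2
r=bot.capture("side"); cv2.imwrite("pics/side10.png",cv2.resize(r["color"][120:345,230:430,::-1],None,fx=2.6,fy=2.6))
E
```

```text
time_s: 15.78
eef_pos: [479.5, -65.2, 29.0]
ee_rot: [[0.995, -0.102, 0.008], [-0.102, -0.995, -0.002], [0.008, 0.001, -1.0]]
force: [1.2, -1.0, 0.6]
opening: 0.4
[479.51138958 -65.2482438   29.03352725] [-46.91374104 -74.96476155] [ 1.23860751 -0.97587784  0.60653767]
```

View pics/top10.png

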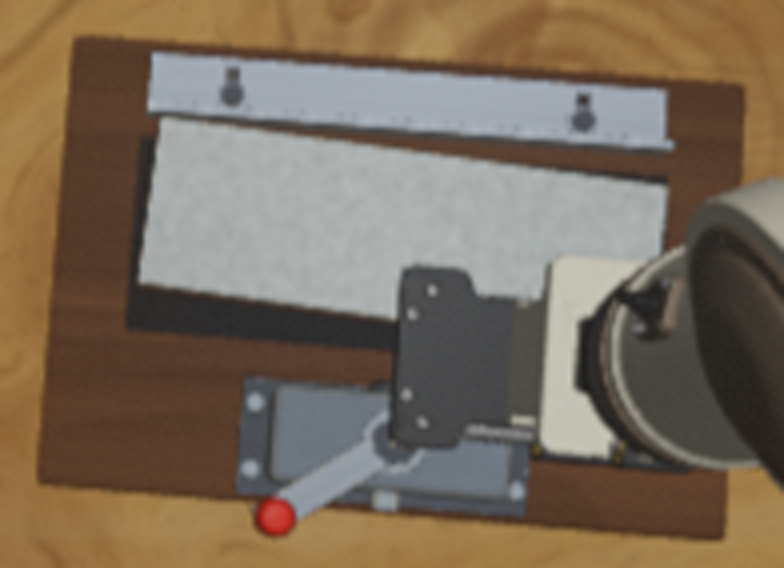

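View pics/side10.png

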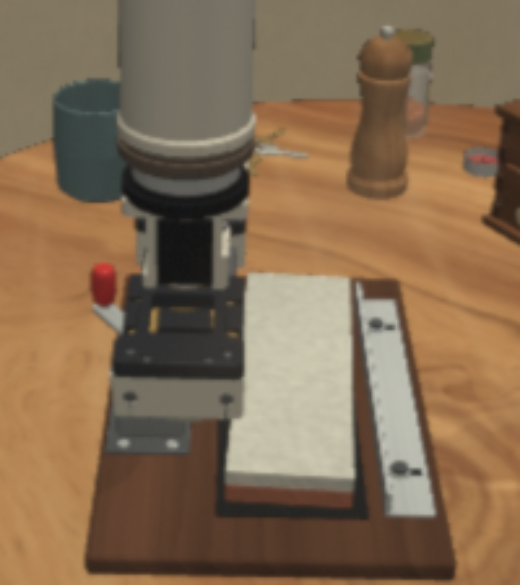

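The +y end is now a few mm from the rail and the -y end about 17 mm off. Now to descend and push the -y end until it touches.

```bash
python3 -m handwheel '{"rot":[[0,0,0],[0,0,0],[0,0,0],[0,0,0]],"slide":[[0.2,-0.12,0],[0,0,-1.6],[0,0,-1.6],[0,0,0]],"gripper":[1,1,1,1]}'; for i in 1 2 3 4 5 6; do python3 -m handwheel '{"rot":[[0,0,0],[0,0,0]],"slide":[[0.18,-0.017,0],[0.18,-0.017,0]],"gripper":[1,1]}'|grep -v -e open -e rot; done
```

```text
time_s: 16.38
eef_pos: [476.7, -65.4, -6.4]
ee_rot: [[0.995, -0.1, -0.003], [-0.1, -0.995, 0.0], [-0.003, -0.0, -1.0]]
force: [0.8, -0.6, 0.1]
opening: 0.1
time_s: 16.62
eef_pos: [482.2, -66.0, -4.7]
force: [0.0, 0.7, 1.4]
time_s: 16.88
eef_pos: [485.6, -66.5, -4.8]
force: [-0.6, -0.3, -0.5]
time_s: 17.12
eef_pos: [489.0, -66.7, -5.0]
force: [-0.3, 0.0, -0.2]
time_s: 17.38
eef_pos: [491.8, -67.0, -5.2]
force: [-2.7, 1.0, 2.4]
time_s: 17.62
eef_pos: [495.3, -67.8, -5.3]
force: [-2.7, -0.8, 0.0]
time_s: 17.88
eef_pos: [499.7, -67.8, -5.2]
force: [-1.8, -1.1, 0.0]
```

```bash
for i in 1 2; do python3 -m handwheel '{"rot":[[0,0,0],[0,0,0]],"slide":[[0.13,-0.012,0],[0.12,-0.011,0]],"gripper":[1,1]}'|grep -v -e open -e rot; done; for i in 1 2 3 4 5; do python3 -m handwheel '{"rot":[[0,0,0]],"slide":[[0.06,-0.006,0]],"gripper":[1]}'|grep -v -e open -e rot; done
```

```text
time_s: 18.12
eef_pos: [501.9, -67.9, -5.1]
force: [-3.7, -1.4, 1.3]
time_s: 18.38
eef_pos: [504.8, -68.1, -5.1]
force: [-1.6, -0.1, -1.7]
time_s: 18.5
eef_pos: [505.5, -68.2, -5.1]
force: [-2.1, -1.2, -0.6]
time_s: 18.62
eef_pos: [505.9, -68.2, -5.1]
force: [-2.2, -1.5, -0.6]
time_s: 18.75
eef_pos: [506.5, -68.3, -5.1]
force: [-2.4, 0.1, -1.2]
time_s: 18.88
eef_pos: [507.2, -68.4, -5.1]
force: [-2.8, -0.7, -2.4]
time_s: 19.0
eef_pos: [507.8, -68.4, -5.1]
force: [-2.7, -0.3, -1.3]
```

Local x is now about -19. I'll continue in 0.5 mm steps until the force rises.

```bash
for i in 1 2 3 4; do python3 -m handwheel '{"rot":[[0,0,0]],"slide":[[0.05,-0.005,0]],"gripper":[1]}'|grep -v -e open -e rot; done; python3 shot.py 11
```

```text
time_s: 19.12
eef_pos: [507.9, -68.5, -5.1]
force: [-3.4, -0.6, 0.8]
time_s: 19.25
eef_pos: [507.9, -68.5, -5.2]
force: [-6.0, 0.3, 1.7]
time_s: 19.38
eef_pos: [507.9, -68.5, -5.2]
force: [-7.7, 0.3, 3.8]
time_s: 19.5
eef_pos: [507.9, -68.5, -5.2]
force: [-7.9, 0.2, 5.4]
[507.92040452 -68.50967036  -5.17012529] [-18.32536545 -75.60804574] [-7.94536071  0.16853255  5.43191852]
```

View pics/top11.png

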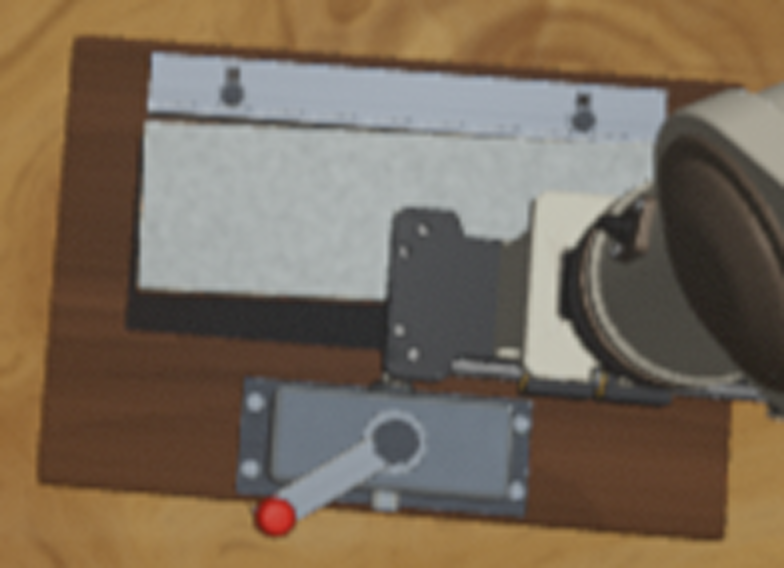

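The -y end is touching the rail: motion stopped at x=507.9 with the force rising to 8 N. Back to the +y end.

```bash
python3 -m handwheel '{"rot":[[0,0,0],[0,0,0],[0,0,0],[0,0,0],[0,0,0],[0,0,0],[0,0,0],[0,0,0],[0,0,0],[0,0,0]],"slide":[[-0.75,0.07,0],[-0.75,0.07,2],[0,0,3],[0.345,3.76,0],[0.345,3.76,0],[0.345,3.76,0],[0.345,3.76,0],[0,0,0],[0,0,-3],[0,0,0]],"gripper":[1,1,1,1,1,1,1,1,1,1]}'; python3 -c "
from h import *
from station import bot
print(L(bot.observe()['eef_pos']))"
```

```text
time_s: 20.8
eef_pos: [507.3, 82.1, 13.7]
ee_rot: [[0.995, -0.101, -0.003], [-0.101, -0.995, -0.001], [-0.002, 0.001, -1.0]]
force: [-0.4, 0.0, 0.1]
opening: 0.5
[-32.75612603  74.3296501 ]
```

```bash
python3 -m handwheel '{"rot":[[0,0,0],[0,0,0],[0,0,0],[0,0,0],[0,0,0]],"slide":[[0,0,-1.3],[0,0,-0.6],[0,0,0],[0.15,-0.014,0],[0.15,-0.014,0]],"gripper":[1,1,1,1,1]}'; for i in 1 2 3 4; do python3 -m handwheel '{"rot":[[0,0,0]],"slide":[[0.13,-0.012,0]],"gripper":[1]}'|grep -v -e open -e rot; done; for i in 1 2 3 4 5; do python3 -m handwheel '{"rot":[[0,0,0]],"slide":[[0.06,-0.006,0]],"gripper":[1]}'|grep -v -e open -e rot; done
```

```text
time_s: 21.42
eef_pos: [512.0, 82.9, -3.7]
ee_rot: [[0.995, -0.1, 0.001], [-0.1, -0.995, 0.0], [0.001, -0.0, -1.0]]
force: [0.3, -0.1, -0.6]
opening: 0.2
time_s: 21.55
eef_pos: [513.2, 82.8, -3.8]
force: [-0.1, 0.2, 0.1]
time_s: 21.68
eef_pos: [514.3, 82.6, -4.0]
force: [0.1, -0.9, 0.1]
time_s: 21.8
eef_pos: [515.5, 82.5, -4.0]
force: [-0.2, -1.0, -0.5]
time_s: 21.92
eef_pos: [516.8, 82.4, -4.1]
force: [-0.8, -0.3, -0.1]
time_s: 22.05
eef_pos: [516.9, 82.4, -4.2]
force: [-1.6, -0.7, 1.0]
time_s: 22.18
eef_pos: [517.0, 82.3, -4.2]
force: [-4.1, -0.3, 2.3]
time_s: 22.3
eef_pos: [517.6, 82.4, -4.2]
force: [-2.7, 1.1, 1.8]
time_s: 22.42
eef_pos: [518.6, 82.5, -4.2]
force: [-3.5, 1.5, 0.7]
time_s: 22.55
eef_pos: [519.7, 82.4, -4.2]
force: [-1.7, 1.5, -0.2]
```

```bash
for i in 1 2 3 4 5 6; do python3 -m handwheel '{"rot":[[0,0,0]],"slide":[[0.05,-0.005,0]],"gripper":[1]}'|grep -v -e open -e rot; done; 
```

```text
time_s: 22.68
eef_pos: [520.3, 82.2, -4.2]
force: [-2.8, 1.9, -0.4]
time_s: 22.8
eef_pos: [520.8, 82.1, -4.1]
force: [-1.2, 1.2, -1.3]
time_s: 22.92
eef_pos: [521.3, 82.0, -4.1]
force: [-1.4, 0.1, -0.5]
time_s: 23.05
eef_pos: [521.7, 81.9, -4.1]
force: [-2.1, 0.6, -1.0]
time_s: 23.18
eef_pos: [522.2, 81.8, -4.1]
force: [-1.9, 1.8, -1.3]
time_s: 23.3
eef_pos: [522.8, 81.8, -4.1]
force: [-2.2, 1.6, -1.5]
```

```bash
for i in 1 2 3 4 5; do python3 -m handwheel '{"rot":[[0,0,0]],"slide":[[0.05,-0.005,0]],"gripper":[1]}'|grep -v -e open -e rot; done; python3 shot.py 12 
```

```text
time_s: 23.42
eef_pos: [523.2, 81.7, -4.1]
force: [-3.8, 2.0, -1.0]
time_s: 23.55
eef_pos: [523.2, 81.7, -4.1]
force: [-3.7, 1.6, 2.3]
time_s: 23.68
eef_pos: [523.2, 81.7, -4.1]
force: [-6.2, 1.9, 3.9]
time_s: 23.8
eef_pos: [523.2, 81.6, -4.1]
force: [-8.0, 1.2, 4.9]
time_s: 23.92
eef_pos: [523.1, 81.6, -4.2]
force: [-8.3, 1.1, 5.1]
[523.1252582   81.59922572  -4.20374961] [-16.94583608  75.26264445] [-8.25206165  1.07857859  5.11681718]
```

The +y end is now touching (stopped at 523.2). I'll go back to the -y end to check its gap.

```bash
python3 -m handwheel '{"rot":[[0,0,0],[0,0,0],[0,0,0],[0,0,0],[0,0,0],[0,0,0],[0,0,0],[0,0,0],[0,0,0],[0,0,0],[0,0,0]],"slide":[[-0.6,0.06,0],[-0.6,0.06,2],[0,0,3],[-0.345,-3.76,0],[-0.345,-3.76,0],[-0.345,-3.76,0],[-0.345,-3.76,0],[0,0,0],[0,0,-3],[0,0,-1.5],[0,0,-0.5]],"gripper":[1,1,1,1,1,1,1,1,1,1,1]}';python3 -m handwheel '{"rot":[[0,0,0],[0,0,0],[0,0,0]],"slide":[[0.1,-0.01,0],[0.2,-0.02,0],[0.2,-0.02,0]],"gripper":[1,1,1]}'; for i in 1 2 3 4; do python3 -m handwheel '{"rot":[[0,0,0]],"slide":[[0.1,-0.01,0]],"gripper":[1]}'|grep -v -e open -e rot; done
```

```text
time_s: 25.35
eef_pos: [499.1, -66.9, -4.8]
ee_rot: [[0.995, -0.099, -0.001], [-0.099, -0.995, 0.0], [-0.001, -0.0, -1.0]]
force: [-0.0, 0.6, 0.3]
opening: 0.7
time_s: 25.72
eef_pos: [505.2, -68.2, -3.5]
ee_rot: [[0.995, -0.1, 0.001], [-0.1, -0.995, -0.0], [0.001, 0.0, -1.0]]
force: [0.0, 0.1, -0.8]
opening: 0.6
time_s: 25.85
eef_pos: [505.9, -68.4, -3.7]
force: [1.2, 0.5, 0.8]
time_s: 25.98
eef_pos: [506.5, -68.5, -3.9]
force: [0.8, -0.4, 1.4]
time_s: 26.1
eef_pos: [507.4, -68.5, -4.0]
force: [0.4, 0.2, -0.9]
time_s: 26.22
eef_pos: [508.4, -68.6, -4.1]
force: [-0.5, -0.9, 0.7]
```

```bash
for i in 1 2 3 4; do python3 -m handwheel '{"rot":[[0,0,0]],"slide":[[0.05,-0.005,0]],"gripper":[1]}'|grep -v -e open -e rot; done
```

```text
time_s: 26.35
eef_pos: [508.4, -68.6, -4.2]
force: [-2.3, 0.2, 1.0]
time_s: 26.48
eef_pos: [508.4, -68.6, -4.3]
force: [-3.5, -0.1, 2.2]
time_s: 26.6
eef_pos: [508.7, -68.7, -4.4]
force: [-4.0, -0.3, 1.8]
time_s: 26.72
eef_pos: [509.5, -68.9, -4.4]
force: [-4.5, 1.1, 1.6]
```

```bash
for i in 1 2 3 4; do python3 -m handwheel '{"rot":[[0,0,0]],"slide":[[0.05,-0.005,0]],"gripper":[1]}'|grep -v -e open -e rot; done
```

```text
time_s: 26.85
eef_pos: [509.5, -68.9, -4.4]
force: [-5.9, -0.1, 3.8]
time_s: 26.98
eef_pos: [509.4, -68.9, -4.4]
force: [-7.8, 0.8, 4.7]
time_s: 27.1
eef_pos: [509.4, -68.8, -4.5]
force: [-8.3, 1.3, 5.0]
time_s: 27.22
eef_pos: [509.4, -68.9, -4.7]
force: [-9.7, 0.5, 6.7]
```

The -y end is firm at 509.4 (local x -16.8, against -16.9 at the other end), so it looks flush. One confirming press at the +y end.

```bash
python3 -m handwheel '{"rot":[[0,0,0],[0,0,0],[0,0,0],[0,0,0],[0,0,0],[0,0,0],[0,0,0],[0,0,0],[0,0,0],[0,0,0],[0,0,0]],"slide":[[-0.6,0.06,0],[-0.5,0.05,2],[0,0,3],[0.345,3.76,0],[0.345,3.76,0],[0.345,3.76,0],[0.345,3.76,0],[0,0,0],[0,0,-3],[0,0,-1.5],[0,0,-0.5]],"gripper":[1,1,1,1,1,1,1,1,1,1,1]}';python3 -m handwheel '{"rot":[[0,0,0],[0,0,0],[0,0,0]],"slide":[[0.2,-0.02,0],[0.2,-0.02,0],[0.2,-0.02,0]],"gripper":[1,1,1]}'; for i in 1 2 3 4; do python3 -m handwheel '{"rot":[[0,0,0]],"slide":[[0.08,-0.008,0]],"gripper":[1]}'|grep -v -e open -e rot; done
```

```text
time_s: 28.6
eef_pos: [514.8, 81.8, -4.9]
ee_rot: [[0.995, -0.101, -0.001], [-0.101, -0.995, -0.0], [-0.001, 0.0, -1.0]]
force: [-0.1, -0.0, -0.5]
opening: 0.5
time_s: 28.98
eef_pos: [522.0, 81.9, -3.4]
ee_rot: [[0.995, -0.1, 0.001], [-0.1, -0.995, 0.0], [0.001, -0.0, -1.0]]
force: [0.1, -0.0, 1.1]
opening: 0.4
time_s: 29.1
eef_pos: [522.6, 81.8, -3.7]
force: [-0.7, 0.4, 0.1]
time_s: 29.22
eef_pos: [522.9, 81.7, -3.9]
force: [-0.0, -0.3, -0.1]
time_s: 29.35
eef_pos: [523.2, 81.7, -4.1]
force: [-2.0, 0.0, 0.5]
time_s: 29.48
eef_pos: [523.3, 81.7, -4.3]
force: [-3.7, 0.1, 2.5]
```

```bash
for i in 1 2 3; do python3 -m handwheel '{"rot":[[0,0,0]],"slide":[[0.06,-0.006,0]],"gripper":[1]}'|grep -v -e open -e rot; done; python3 -c "
from h import *
from station import bot
s=bot.observe();print(L(s['eef_pos']),s['qpos'])"
```

```text
time_s: 29.6
eef_pos: [523.3, 81.7, -4.4]
force: [-5.9, 0.3, 3.7]
time_s: 29.72
eef_pos: [523.3, 81.7, -4.5]
force: [-8.2, 1.5, 5.0]
time_s: 29.85
eef_pos: [523.3, 81.7, -4.6]
force: [-8.5, 0.9, 5.8]
[-16.79977839  75.34699217] [  15.4877896    36.60883317  -34.29061917  113.10649432   31.45438594
   40.04638621 -134.09311219]
```

Firm at once at the same local x (-16.8), so the stone is flush. I'll leave it and go above the knob with the jaws partly open to straddle it.

```bash
python3 -m handwheel '{"rot":[[0,0,0],[0,0,0],[0,0,0],[0,0,0],[0,0,0],[0,0,0],[0,0,0],[0,0,0]],"slide":[[-0.6,0.06,0],[-0.6,0.06,2],[0,0,4],[-1,0,3],[-4,-0.5,0],[-4.2,-0.7,0],[0,0,0],[0,0,0]],"gripper":[0.3,0.3,0.3,0.3,0.3,0.3,0.3,0.3]}'; python3 - <<'E'
from station import bot
import cv2
from h import *
s=bot.observe();print(s['eef_pos'],s['opening'],s['qpos'])
r=bot.capture("side"); cv2.imwrite("pics/side13.png",cv2.resize(r["color"][150:330,230:430,::-1],None,fx=3.3,fy=3.3))
r=bot.capture("wrist"); cv2.imwrite("pics/wrist13.png",r["color"][:,:,::-1])
E
```

```text
time_s: 30.85
eef_pos: [423.9, 70.6, 86.5]
ee_rot: [[0.995, -0.101, 0.003], [-0.101, -0.995, 0.0], [0.003, -0.0, -1.0]]
force: [0.7, 0.7, -0.5]
opening: 32.0
[423.86335973  70.6245846   86.53318011] 31.963567702865106 [  25.69912787   19.26996305  -44.1069942   124.40881816   19.71775158
   43.05580126 -127.1773929 ]
```

View pics/side13.png

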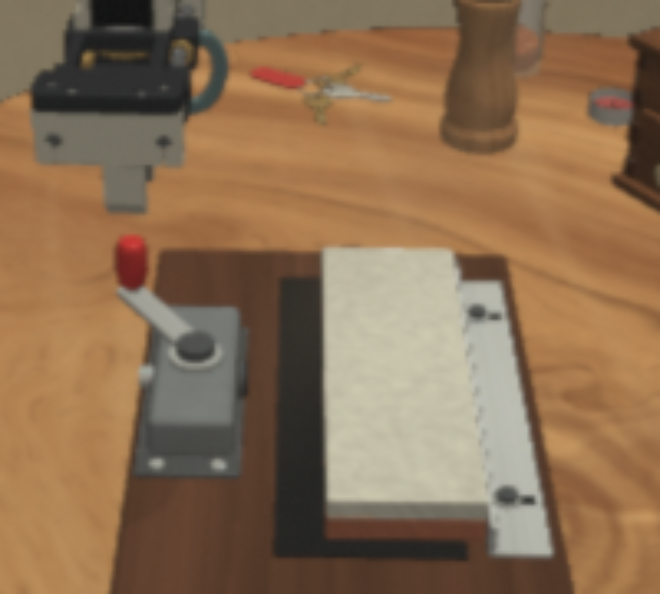

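View pics/wrist13.png

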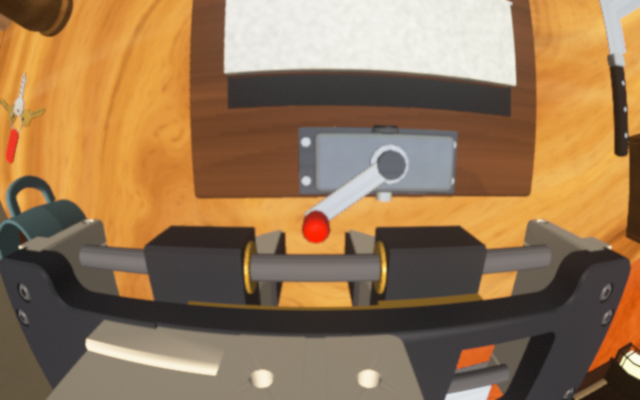

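The wrist view shows the knob at (316,228), centred between the fingers, and the side view shows the stone lying along the rail. Descending.

```bash
python3 -m handwheel '{"rot":[[0,0,0],[0,0,0],[0,0,0],[0,0,0]],"slide":[[0,0,-2],[0,0,-2],[0,0,-1.6],[0,0,0]],"gripper":[0.3,0.3,0.3,0.3]}'; python3 - <<'E'
from station import bot
import cv2
s=bot.observe();print(s['eef_pos'],s['opening'])
r=bot.capture("side"); cv2.imwrite("pics/side14.png",cv2.resize(r["color"][150:330,230:430,::-1],None,fx=3.3,fy=3.3))
E
```

```text
time_s: 31.45
eef_pos: [422.1, 71.1, 29.0]
ee_rot: [[0.995, -0.1, -0.002], [-0.1, -0.995, 0.001], [-0.002, -0.001, -1.0]]
force: [0.5, 0.6, 1.4]
opening: 31.9
[422.09606199  71.12899887  28.98899848] 31.897261371571034
```

View pics/side14.png

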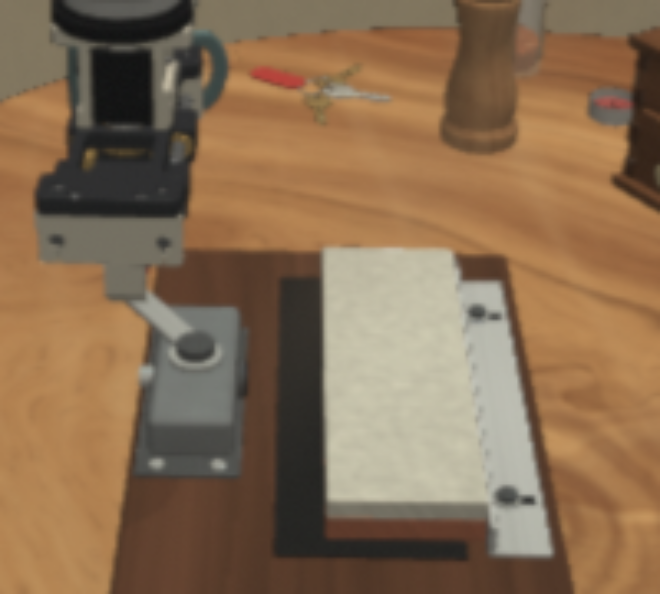

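```bash
python3 - <<'E'
from h import *
np.set_printoptions(precision=2,suppress=True)
ax=W(-79,0); prev=np.array([422.1,71.1])
for t in list(range(0,115,9)):
    p=np.radians(126+t); k=ax+Rb@[68*np.cos(p),68*np.sin(p)]; T_=k+Rb@[1,-6.5]
    print(t,T_,(T_-prev)/10); prev=T_
E
```

```text
0 [420.07  64.22] [-0.2  -0.69]
9 [411.36  58.07] [-0.87 -0.62]
18 [403.72  50.62] [-0.76 -0.74]
27 [397.33  42.07] [-0.64 -0.85]
36 [392.36  32.63] [-0.5  -0.94]
45 [388.93  22.53] [-0.34 -1.01]
54 [387.12  12.01] [-0.18 -1.05]
63 [386.98   1.34] [-0.01 -1.07]
72 [388.51  -9.22] [ 0.15 -1.06]
81 [391.67 -19.41] [ 0.32 -1.02]
90 [396.39 -28.98] [ 0.47 -0.96]
99 [402.54 -37.69] [ 0.62 -0.87]
108 [409.99 -45.34] [ 0.74 -0.76]
```

```bash
python3 -m handwheel '{"rot":[[0,0,0],[0,0,0],[0,0,0],[0,0,0],[0,0,0]],"slide":[[-0.2,-0.35,0],[0,-0.34,0],[-0.44,-0.31,0],[-0.43,-0.31,0],[-0.38,-0.37,0]],"gripper":[0.3,0.3,0.3,0.3,0.3]}'; python3 -m handwheel '{"rot":[[0,0,0],[0,0,0],[0,0,0]],"slide":[[-0.38,-0.37,0],[-0.32,-0.42,0],[-0.32,-0.43,0]],"gripper":[0.3,0.3,0.3]}'
```

```text
time_s: 32.12
eef_pos: [409.0, 57.0, 30.7]
ee_rot: [[0.995, -0.098, 0.004], [-0.098, -0.995, 0.005], [0.003, -0.005, -1.0]]
force: [-1.5, 11.4, -1.6]
opening: 32.4
time_s: 32.5
eef_pos: [396.8, 46.1, 30.4]
ee_rot: [[0.995, -0.096, 0.001], [-0.096, -0.995, 0.005], [0.0, -0.005, -1.0]]
force: [-5.9, 14.8, 6.2]
opening: 32.0
```

```bash
python3 -m handwheel '{"rot":[[0,0,0],[0,0,0],[0,0,0],[0,0,0]],"slide":[[-0.25,-0.47,0],[-0.25,-0.47,0],[-0.17,-0.5,0],[-0.17,-0.51,0]],"gripper":[0.3,0.3,0.3,0.3]}'; python3 - <<'E'
from station import bot
import cv2
s=bot.observe();print(s['eef_pos'],s['force'])
r=bot.capture("top"); cv2.imwrite("pics/top15.png",cv2.resize(r["color"][150:300,312:508,::-1],None,fx=3,fy=3))
r=bot.capture("side"); cv2.imwrite("pics/side15.png",cv2.resize(r["color"][150:330,230:430,::-1],None,fx=3,fy=3))
E
```

```text
time_s: 33.0
eef_pos: [387.1, 24.7, 29.9]
ee_rot: [[0.995, -0.097, -0.002], [-0.097, -0.995, 0.003], [-0.002, -0.002, -1.0]]
force: [-4.5, 9.0, 0.2]
opening: 32.4
[387.1462915   24.7293168   29.85763063] [-4.45933939  8.98184781  0.18249104]
```

View pics/side15.png

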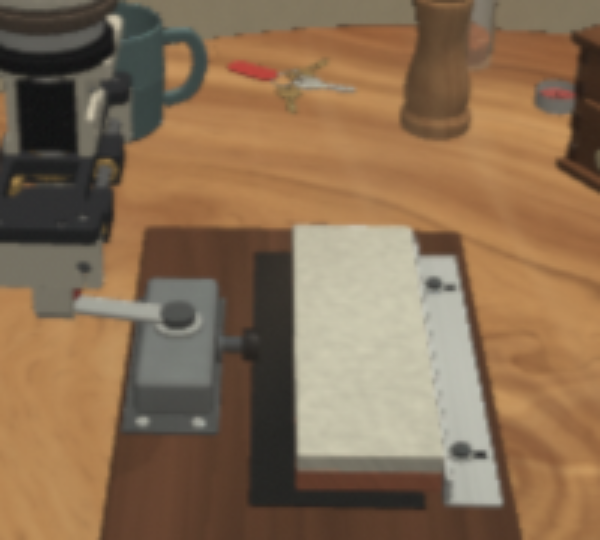

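The lever is about 45° round and the plunger is advancing. I'll keep following the arc.

```bash
python3 -m handwheel '{"rot":[[0,0,0],[0,0,0],[0,0,0],[0,0,0]],"slide":[[-0.05,-0.52,0],[-0.05,-0.53,0],[0,-0.53,0],[0,-0.54,0]],"gripper":[0.3,0.3,0.3,0.3]}'; python3 -m handwheel '{"rot":[[0,0,0],[0,0,0],[0,0,0],[0,0,0]],"slide":[[0.07,-0.53,0],[0.08,-0.53,0],[0.16,-0.51,0],[0.16,-0.51,0]],"gripper":[0.3,0.3,0.3,0.3]}'
```

```text
time_s: 33.6
eef_pos: [386.5, 2.6, 29.9]
ee_rot: [[0.995, -0.098, -0.002], [-0.098, -0.995, 0.002], [-0.002, -0.002, -1.0]]
force: [-3.9, 7.0, -0.0]
opening: 32.3
time_s: 34.1
eef_pos: [391.3, -18.5, 29.9]
ee_rot: [[0.995, -0.099, -0.002], [-0.099, -0.995, 0.001], [-0.002, -0.001, -1.0]]
force: [-3.4, 7.5, 0.5]
opening: 31.7
```

Tracking well. Final 27° plus a little past it, in smaller steps.

```bash
python3 -m handwheel '{"rot":[[0,0,0],[0,0,0],[0,0,0],[0,0,0]],"slide":[[0.23,-0.48,0],[0.24,-0.48,0],[0.31,-0.44,0],[0.31,-0.43,0]],"gripper":[0.3,0.3,0.3,0.3]}'; python3 -m handwheel '{"rot":[[0,0,0],[0,0,0]],"slide":[[0.37,-0.38,0],[0.37,-0.38,0]],"gripper":[0.3,0.3]}';python3 -m handwheel '{"rot":[[0,0,0]],"slide":[[0.1,-0.2,0]],"gripper":[0.3]}'
```

```text
time_s: 34.6
eef_pos: [401.4, -35.8, 29.6]
ee_rot: [[0.995, -0.098, -0.003], [-0.098, -0.995, 0.003], [-0.003, -0.002, -1.0]]
force: [-5.3, 10.1, 1.3]
opening: 32.6
time_s: 34.85
eef_pos: [408.5, -43.0, 29.5]
ee_rot: [[0.995, -0.098, -0.004], [-0.098, -0.995, 0.003], [-0.004, -0.002, -1.0]]
force: [-5.8, 10.2, 0.8]
opening: 32.0
time_s: 34.98
eef_pos: [410.0, -44.6, 29.6]
ee_rot: [[0.995, -0.098, -0.003], [-0.098, -0.995, 0.003], [-0.003, -0.003, -1.0]]
force: [-4.4, 12.2, -0.4]
opening: 32.1
```

```bash
for i in 1 2 3; do python3 -m handwheel '{"rot":[[0,0,0]],"slide":[[0.16,-0.16,0]],"gripper":[0.3]}'|grep -v rot;done;  python3 - <<'E'
from station import bot
import cv2
r=bot.capture("side"); cv2.imwrite("pics/side16.png",cv2.resize(r["color"][150:330,230:430,::-1],None,fx=3,fy=3))
E
```

```text
time_s: 35.1
eef_pos: [411.3, -46.0, 29.5]
force: [-6.0, 11.1, 0.4]
opening: 32.5
time_s: 35.22
eef_pos: [411.9, -46.7, 29.4]
force: [-8.4, 16.4, 4.3]
opening: 32.3
time_s: 35.35
eef_pos: [412.5, -46.8, 29.2]
force: [-11.4, 21.4, 6.8]
opening: 32.6
```

View pics/side16.png

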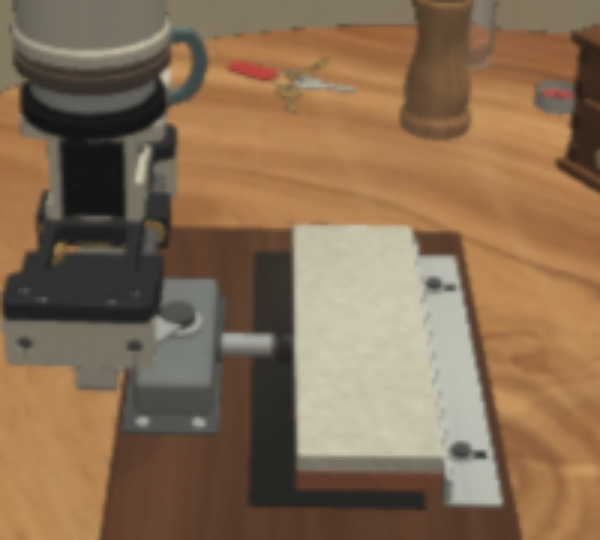

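The force rises sharply against the end stop and the nose is on the stone. Ease off, lift and check.

```bash
python3 -m handwheel '{"rot":[[0,0,0],[0,0,0],[0,0,0],[0,0,0],[0,0,0],[0,0,0],[0,0,0]],"slide":[[-0.1,0.6,0],[0,0.2,0],[0,0,3],[0,0,4],[0,0,4],[-1,-5,3],[0,-6,2]],"gripper":[0.3,0.3,0.3,0.3,0.3,0.3,0.3]}'; python3 -m handwheel '{"rot":[[0,0,0],[0,0,0],[0,0,0],[0,0,0]],"slide":[[0,-6,0],[0,-6,0],[0,-5,0],[0,0,0]],"gripper":[0.3,0.3,0.3,0.3]}'; python3 shot.py 17; python3 - <<'E'
from station import bot
import cv2
r=bot.capture("side"); cv2.imwrite("pics/side17.png",cv2.resize(r["color"][150:350,230:430,::-1],None,fx=3,fy=3))
E
```

```text
time_s: 36.28
eef_pos: [406.4, -155.5, 192.1]
ee_rot: [[0.995, -0.098, 0.003], [-0.098, -0.995, -0.003], [0.003, 0.003, -1.0]]
force: [1.9, -1.4, 0.2]
opening: 32.4
time_s: 36.78
eef_pos: [404.3, -329.6, 189.7]
ee_rot: [[0.994, -0.109, 0.0], [-0.109, -0.994, -0.002], [0.001, 0.002, -1.0]]
force: [-0.3, 0.3, -1.4]
opening: 32.2
[ 404.26570023 -329.5646036   189.68036074] [ -97.61125367 -345.06624995] [-0.3441722   0.28506528 -1.42580764]
```

View pics/top17.png

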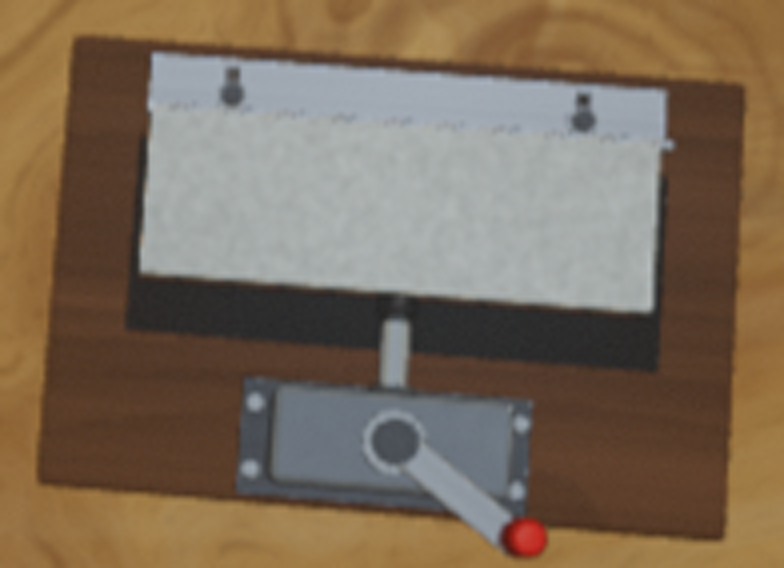

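View pics/side17.png

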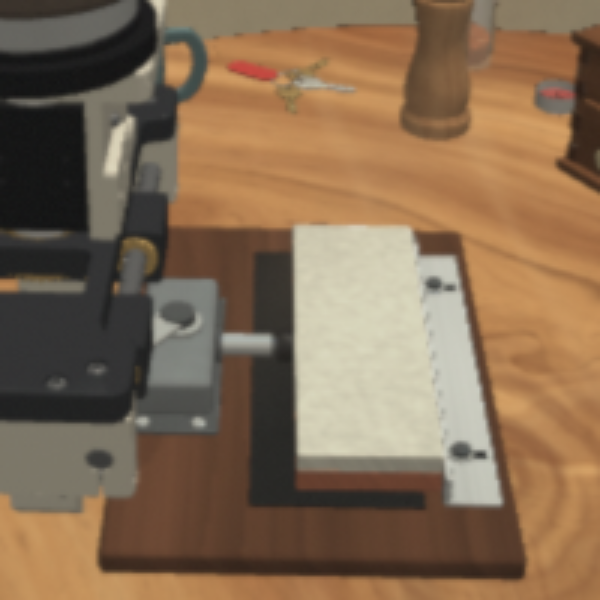

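```bash
python3 - <<'E'
from h import *
z=lambda u,v:(312+u/4-.375,120+v/4-.375)
k=L(pz(T,z(526,537),86)); print(k); print("lever",np.degrees(np.arctan2(k[1],k[0]+79))%360-126)
st=[L(pz(T,z(*p),43)) for p in [(140,274),(654,312)]]; print(st)
E
```

```text
[-117.16215349  -53.60837948]
lever 108.55410791421508
[array([ -8.60395142, 122.74999508]), array([  -7.74519267, -117.02661456])]
```

```bash
python3 -c "
from station import bot
print(bot.finish_job())"
```

```text
the job is handed in; nothing more can be done
None
```

The stone is flush against the rail, the clamp lever is fully over, and I handed the job in at about 37 s. `finish_job` gives no verdict.

**What I did:** I pressed the stone at alternate ends with the shut fingers while the clamp was open, in steps of about 0.5 mm near the rail. I then straddled the red knob with the jaws partly open and swung the lever round its arc to the end stop. Afterwards I lifted the gripper and moved it clear.

**Flush before clamping:** In the last presses the force rose firmly to 8–10 N at both ends, with the finger at the same board x (-16.8 mm). The highest wrist force I read during the pressing was about 12 N in total. Forces were read only between steps.

**After clamping:**
- **Lever:** the top view puts it at about 108.5° (1.89 rad).
- **Stone:** it is parallel to the rail within about 0.004 rad, measured by eye in the picture.
- **Clamp:** the nose is against the stone. I could not measure the clamp's force on the stone directly.
- **Mug:** never approached.

**Disagreement found:** the fingertips are about 36 mm behind the reported TCP, along the tool. My first pass therefore went over the stone without touching it. I corrected for this after comparing the side and wrist pictures.

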